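Uncover the check weight and hold it up in the tongs

TASK

Lift the glass cover off the clear acrylic box, touching it at its edges only and never on its faces, and lay it flat, centred and lengthwise on the cork-topped rest. Then take the steel tongs out of their stand and with them close on the small steel weight in the box (the robot's fingers must not touch the weight) and raise it until its underside is at least 10 cm above the shelf. The program finishes while the tongs still hold the weight up there; leave the cover on the rest, and do not disturb the other things on the shelf.

Things in the scene. Friction and masses are not known exactly. Their poses are not given: they have to be found in the camera images.
- box: Clear acrylic box without a lid of its own, fixed to the shelf, open upward: 90 (x) x 42 (y) x 50 mm high outside, walls 3 mm, floor 4 mm thick, so the inside is 84 x 36 mm and 46 mm deep. Origin at the centre of its underside on the shelf (height 0); x along its length, z up.
- box_rim (a point): Centre of the box's mouth, level with the top of its rim, 50 mm above the shelf; axes as the box.
- cover_center (a point): Centre of the glass cover, half-way through its thickness: a flat plate 104 (x, length) x 62 (y, width) x 5 mm thick, 80 g. It lies loose on the box's rim, lengthwise along the box, and so overhangs it by about 10 mm on each long side and 7 mm at each end. z up.
- cover: The same glass cover, its origin at the centre of its underside.
- cover_face: The faces of the glass cover that must not be touched by the fingers: top and bottom of the plate, save for a border 6 mm wide along all four edges (with the narrow edge faces) which counts as edge. Origin at the centre of the plate's underside, axes as the cover.
- rest: Cork-topped aluminium rest, a block fixed to the shelf: 84 (x) x 42 (y) x 45 mm high. Origin at the centre of its underside; x along its length.
- rest_top (a point): Centre of the rest's cork top, 45 mm above the shelf; x along its length, z up.
- weight_center (a point): Centre (half-way up) of the small steel weight, 110 g nominal: a cylinder 24 mm in diameter and 26 mm high, above it a neck 12 mm thick and a knob 18 mm in diameter; 38 mm high in all, so the underside is 19 mm below this point. It stands upright on the box's floor (underside 4 mm above the shelf), within 6 mm of the box's middle.
- weight: The same weight, its origin at the centre of its underside.
- stand: Black tongs stand, fixed to the shelf: a block 71 (x) x 29 (y) x 50 mm high on a flat foot 100 x 70 x 5 mm, with a slot 61 x 19 mm from the top down to a floor 6 mm above the shelf. The tongs stand in it tips down. Origin at the centre of its underside; x along the slot.
- stand_top (a point): Centre of the top of the stand, 50 mm above the shelf; axes as the stand.
- tongs_grip (a point): Where to squeeze the tongs: 96 mm above the underside of the tips, half-way between the arms. They stand upright in the stand, tips down (z up); the arms lie in the tongs' x-z plane and are squeezed along x. Over the backs of the grip plates they measure 40 mm here at rest, 34 mm when the tips hold something 24 mm wide. Squeezed here to 37.5 mm they can be lifted with the tips still open.
- tongs_tips (a point): Half-way between the tips of the tongs, 10 mm above their underside; axes as the tongs. At rest the tips are 44 mm apart inside, 58 mm over all (along x); gap = 24 mm + 3.5 x (width over the plates at tongs_grip - 34 mm). Each tip is a flat pad 16 mm wide (along y), 21 mm high, 6 mm thick.
- tongs: The plain steel tongs with both arms, 133 mm long, 90 g; origin half-way between the tips, level with their underside. The arms pivot 130 mm above the tips in a bow 30 x 16 mm whose top is at 133 mm; they move alike, and a spring opens them: squeezing at tongs_grip takes about 3 N at first, 5.5 N at 34 mm.
- jaw_a: Arm of the tongs on their +x side; origin at its pivot. It has a flat grip plate 18 mm wide (along y), from 54 to 114 mm above the tips; the two plates are parallel when the tips are 24 mm apart.
- jaw_b: Arm of the tongs on their -x side, the mirror image of the other; origin at its pivot.
- pliers: Bystander: steel locking pliers (vice grip) lying flat, 230 mm long, 12 mm high; origin about their middle.
- awl: Bystander: awl with black plastic handle 88 x 28 mm and a 70 mm steel point, lying; origin below the front end of the handle.
- bowl: Bystander: white ceramic bowl, 110 mm wide, 45 mm high; origin under its centre.
- jar: Bystander: small closed amber glass jar, 44 mm wide, 60 mm high; origin under its centre.
- snapbox: Bystander: small closed clear acrylic box with a snap lid, 72 x 52 x 30 mm; origin under its centre.
- big_weight: Bystander: a bigger steel weight, 38 mm in diameter, 50 mm high, standing on the open shelf; origin under its centre.
Mind the look-alikes: they are no part of the job. What is shaped like the tongs but red is not meant.

How it is judged:
On the way, in this order (a step that is already met when the one before it is completed fails the run):
1. the glass cover lies flat on the cork-topped rest, let go (x of cover_center in the frame of rest_top between -0.02 and 0.02 m and y of cover_center in the frame of rest_top between -0.015 and 0.015 m and z of cover_center in the frame of rest_top between -0.001 and 0.006 m and angle between cover_center's own z axis and vertical below 0.08 rad and angle between the x axis of cover_center and the x axis of rest_top, either way round below 0.26 rad and contact force between the fingers and cover below 0.05 N and contact force between cover and rest above 0.3 N), for 0.2 s.
2. the fingers hold the tongs, lifted out of their stand (contact force between the fingers and tongs above 1 N and z of tongs in the frame of stand_top above 0.005 m), for 0.1 s.
3. both tips of the tongs press on the weight while the fingers hold the tongs (contact force between each of jaw_a, jaw_b and weight above 0.5 N and contact force between the fingers and tongs above 2 N), for 0.2 s.
At the end, for the whole second after the job is handed in: Both tips of the finger-held tongs grip the still weight (over 0.5 N each), its centre over 118 mm up, tongs clear of box, stand and rest; cover flat on the rest, untouched, centred within 20 mm along and 15 mm across, turned under 15 degrees (all of step 1 and all of step 3 and height (world z) of weight_center above 0.118 m and linear speed of weight below 0.03 m/s and contact force between tongs and box below 0.05 N and contact force between tongs and stand below 0.05 N and contact force between tongs and rest below 0.05 N and contact force between the fingers and weight below 0.05 N); the arm keeps its last pose, push and grip.
It fails at once if the fingers touch a face of the glass cover (contact force between the fingers and cover_face above 0.3 N).
It fails at once if the fingers touch the weight (contact force between the fingers and weight above 0.3 N).
It fails at once if another thing on the shelf is disturbed (moved over 30 mm) (distance of any of pliers, awl, bowl, jar, snapbox, big_weight from where it was at the start of the episode above 0.03 m).
It also fails if it takes over 61 s, if anything falls off the work surface, if the arm or the gripper's body presses on something with over 40 N, if the wrist force passes 120 N, or if a joint passes its speed limit or range.

ROBOT

A 6-joint arm with a two-finger parallel gripper is mounted at the origin on the work surface. World frame = base frame: x ahead of the robot, y to its left, z up, the work surface at z = 0. Lengths are in m, angles in rad, forces in N, time in s.
With the tool pointing down it reaches from about 0.4 to 0.825 m from the base axis. Payload 7 kg.
Tool frame: the origin (TCP) lies midway between the tips of the shut fingers; the grasp point (between the pads) lies 19 mm behind it (arm.hold_point_z is the distance from the TCP to the grasp point, in m); z points along the fingers, x is the direction in which the jaws open and shut, and the axes are right-handed (so a half turn about z gives the same grasp; the last joint's range is limited). The gripper opens to 88 mm and grips with 3 to 60 N. Pads are 19 mm wide; open, the fingers measure 130 mm over their backs; the gripper's body (78 mm by 193 mm) begins 47 mm behind the grasp point.
Start: joints at [0.288, 0.359, 0.012, 0, -1.224, -0.288], TCP at [0.675, -0, 0.227] pointing down, gripper open.
Joint ranges: [-3.07, 3.07], [-1.43, 2.12], [-1.02, 1.25], [-3.03, 1.67], [-3.05, -0], [-3.03, 3.03]. Speed limits (rad/s): [2.39, 2.39, 3.01, 3.14, 3.14, 3.14].

INTERFACE

Orientations are given as [roll, pitch, yaw] about the fixed x, y, z axes, in that order (R = Rz(yaw) Ry(pitch) Rx(roll)).
In Python, from station import readout, viewer, job, arm gives the robot as it stands.
- The arm moves only by the tool apply_moves, never from a script. Its argument "deltas" is text: rows parted by semicolons, each of 4 numbers parted by spaces: the shift along the tool's x, y, z in cm, then the turn about the tool's z in rad. A call has 1 to 10 rows; each row shifts and turns the commanded pose from where the row before left it, along the tool's axes as they then stand; what a row does not reach is not made up. A row lasts 1/8 s, in which the tool goes at most 62.5 mm and 10.7 degrees, less where a joint would pass 70% of its speed; a pose out of reach is approached as far as the arm can. A call is refused whole if a number of a shift passes 6.25 or a number of a turn 0.188, either way. A call with a gripper value outside its range is refused whole. "gripper" is the closure, from -1 (fully open) to 1 (shut), so that 0 is half open, set as the call begins (left out, the last holds). The fingers move at their own pace and stop on an object; "squeeze" is the grip in N (left out, the last holds). Time passes only in rows, so rows that do not move let the fingers close. It gives the time, the measured TCP pose, the force and the opening at its end, in the units of the state.
- readout.get_state(): the state, without advancing time (a new reading comes with each control period).
- viewer.grab_frame(name): name is "scene" or "side" or "wrist"; returns a dict with "image" (480x640x3 uint8, red, green, blue), "camera_matrix" (3x3 intrinsics, pixels), "k1" (the pictures are not rectified: a ray, as slopes to the right and down, at radius r is drawn at 1 + k1 r^2 times it, then the intrinsics apply), "cam_to_world" (4x4, takes a point from camera to world coordinates). Camera axes: x right, y up, looking along -z (the intrinsics and any distortion apply to the point x, -y, -z); pixel columns grow to the right and rows downward; lengths in m; the calibration is good to about 2 mm. A picture is of the moment at which its call begins. There is no depth.
- job.job_done(): hands the job in, once; it reports no verdict.
Trained networks look in the newest picture that a camera, given by its name, has taken for a name from the list of things; names that differ only in an ending like _2 or _b are one class to them, and where a whole thing is asked for, a point or a joint stands for the part that bears it (a point fixed in the world has none). Each returns a list of dicts, best first, with "conf" (0 to 1); they miss things now and then, are a little off and sometimes report something else, mostly with a low value. They report only what shows in the picture. A call takes as long as a camera call. They do not tell look-alikes from the thing itself.
- viewer.silhouettes(camera, query): "region" (480x640 bool, what is visible of it) and "extent" ([left, top, width, height] in pixels, round what is visible of it).
The state is a dict: "t": time; "q": joint angles; "qd": joint speeds; "joint_efforts": joint torques, N m; "eef_pos": TCP position; "ee_rot": TCP orientation; "force": force on the tool from outside, world axes, zero at the start; "moment": the same for the moment, N m; "width": finger opening in m.
Only numpy, scipy, OpenCV 4.12 (cv2) and the standard library are available. Lean on these libraries where they do the work, as an engineer would, in place of code of your own. Each camera call takes 0.05 s, during which the arm holds its last target.

## Working session

There is one attempt and no reset: what is moved stays moved. The work goes in short steps, Python scripts to look and compute and a tool call to move; the robot and the scene stay as the last step left them, time stands still between calls to the robot, and variables do not carry over. Pictures are saved under pics/ and viewed, and the job is handed in when it is done.

Besides the shell and the picture viewer there is one more tool, called by a JSON object that holds its "op" and its "data". apply_moves: Moves the arm, as the interface text tells. Its arguments: {"type":"object","properties":{"deltas":{"type":"string"},"gripper":{"type":"number"},"squeeze":{"type":"number"}},"required":["deltas"]}

```bash
ls; mkdir -p pics; python3 - <<'E'
from station import readout, viewer, job, arm
import cv2
print(readout.get_state()); print(arm.hold_point_z)
for n in ["scene","side","wrist"]:
    f=viewer.grab_frame(n); cv2.imwrite(f"pics/{n}0.png",f["image"][:,:,::-1]); print(n,f["camera_matrix"],f["k1"],f["cam_to_world"])
E
```

```text
pics
{'t': 0.0, 'q': array([ 2.88074550e-01,  3.59391326e-01,  1.10798954e-02, -3.99829187e-04,
       -1.22410581e+00, -2.88089261e-01]), 'qd': array([ 0.00082527,  0.0011281 ,  0.00074332,  0.00031314, -0.00114228,
        0.00125068]), 'joint_efforts': array([-8.00930356e-04, -5.82726967e+01,  2.93058443e+01,  6.99745238e+00,
        6.93249181e-03, -2.06530804e-04]), 'eef_pos': array([ 6.74509679e-01, -2.62247487e-05,  2.25620024e-01]), 'ee_rot': array([-3.14149244e+00, -1.66091372e-03,  3.14144170e+00]), 'force': array([-0.17292334, -0.00653968, -0.11993402]), 'moment': array([ 0.00589297,  0.02627707, -0.00300605]), 'width': 0.08802423139204885}
0.0188
scene [[500.43165936   0.         328.58262786]
 [  0.         500.43165936 233.4616831 ]
 [  0.           0.           1.        ]] -0.11714710559266797 [[-0.60868303 -0.5520046   0.56990866  1.10466721]
 [ 0.79338408 -0.42965026  0.43121034  0.3558883 ]
 [ 0.00683132  0.71462688  0.69947248  0.75978674]
 [ 0.          0.          0.          1.        ]]
side [[604.68699728   0.         309.41648493]
 [  0.         604.68699728 231.36738293]
 [  0.           0.           1.        ]] -0.1009827303520085 [[ 0.7357546   0.42871934 -0.5242756  -0.04759472]
 [-0.67708785  0.48249194 -0.55565598 -0.69064005]
 [ 0.01473829  0.76380708  0.64527632  0.88134641]
 [ 0.          0.          0.          1.        ]]
wrist [[344.69451158   0.         323.29483479]
 [  0.         344.69451158 240.09685478]
 [  0.           0.           1.        ]] -0.04023678821151148 [[-9.99999956e-01 -2.96233347e-04  3.45276971e-05  6.75121394e-01]
 [ 2.76356168e-04 -9.63924519e-01 -2.66175590e-01 -7.14972773e-02]
 [ 1.12132180e-04 -2.66175569e-01  9.63924558e-01  3.83331067e-01]
 [ 0.00000000e+00  0.00000000e+00  0.00000000e+00  1.00000000e+00]]
```

View pics/scene0.png

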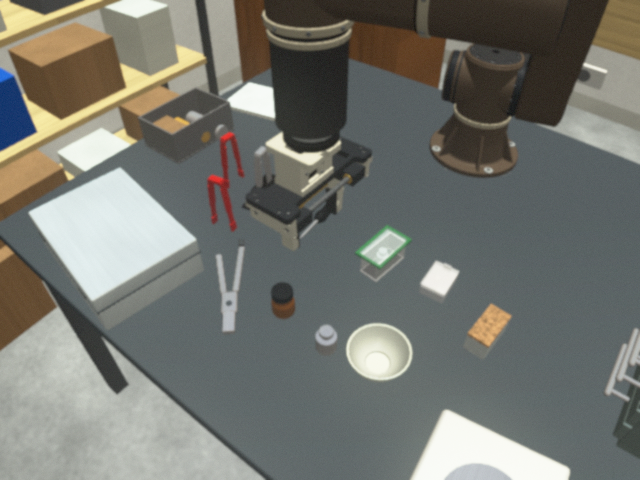

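View pics/side0.png

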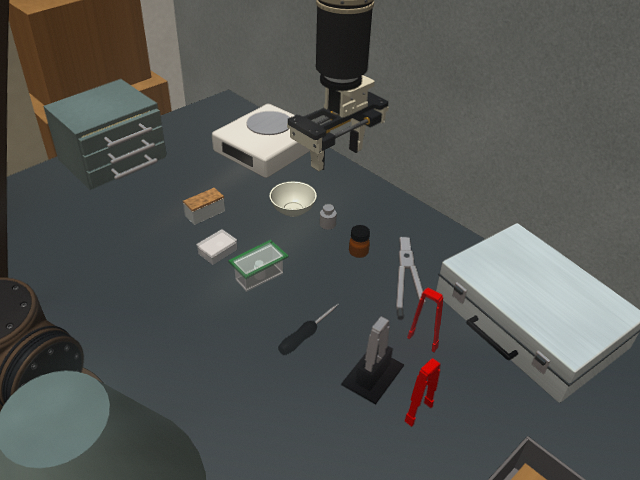

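View pics/wrist0.png

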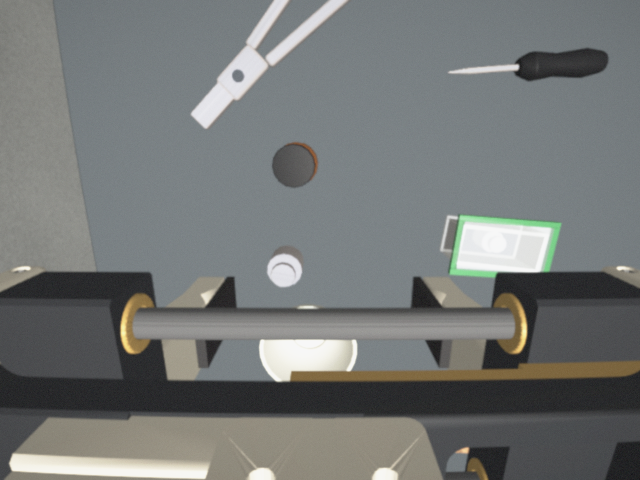

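```bash
cat > h.py <<'E'
from station import readout, viewer, job, arm
import cv2, numpy as np
def und(f,uv):
    uv=np.atleast_2d(np.asarray(uv,float)); K=f["camera_matrix"]
    s=(uv-[K[0,2],K[1,2]])/K[0,0]; d=s.copy()
    for _ in range(20): d=s/(1+f["k1"]*(d**2).sum(1,keepdims=True))
    return d
def ray(f,uv):
    d=und(f,uv); T=f["cam_to_world"]
    r=np.c_[d[:,0],-d[:,1],-np.ones(len(d))]@T[:3,:3].T
    return T[:3,3],r
def onz(f,uv,z):
    o,r=ray(f,uv); return o+r*((z-o[2])/r[:,2:3])
def proj(f,P):
    T=f["cam_to_world"]; p=(np.atleast_2d(P)-T[:3,3])@T[:3,:3]
    d=np.c_[p[:,0]/-p[:,2],-p[:,1]/-p[:,2]]; r2=(d**2).sum(1,keepdims=True)
    K=f["camera_matrix"]; return d*(1+f["k1"]*r2)*K[0,0]+[K[0,2],K[1,2]]
def save(n,im,box=None,s=1):
    if box: x,y,w,h=box; im=im[y:y+h,x:x+w]
    cv2.imwrite("pics/"+n,cv2.resize(im,None,fx=s,fy=s,interpolation=cv2.INTER_CUBIC)[:,:,::-1])
E
python3 - <<'E'
from h import *
import pickle
F={}
for n in ["scene","side","wrist"]:
    F[n]=viewer.grab_frame(n)
    for q in ["cover","rest","stand","tongs","box","weight"]:
        for d in viewer.silhouettes(n,q)[:3]:
            m=d["region"].astype(np.uint8); 
            print(n,q,round(d["conf"],2),d["extent"],end=' ')
            if m.sum()>20:
                c=max(cv2.findContours(m,0,2)[0],key=cv2.contourArea)
                print(np.round(cv2.minAreaRect(c)[0],1),end='')
            print()
pickle.dump(F,open("F0.pkl","wb"))
save("side_a.png",F["side"]["image"],(170,170,160,130),5)
save("side_b.png",F["side"]["image"],(330,270,120,160),4)
save("scene_a.png",F["scene"]["image"],(340,210,180,160),4)
E
```

```text
scene cover 0.87 [357.8, 226.4, 55.1, 41.8] [382.8 246.3]
scene rest 0.6 [254.6, 147.3, 11.8, 36.8] [262.  165.8]
scene rest 0.57 [464.4, 303.5, 46.9, 51.8] [486.5 330.8]
scene stand 0.57 [242.9, 174.6, 34.2, 37.1] [267.5 180.5]
scene tongs 0.83 [218.1, 129.8, 29.8, 56.3] [229.9 159.2]
scene tongs 0.82 [256.4, 147.9, 16.7, 37.5] [262.5 166.5]
scene tongs 0.8 [208.9, 174.2, 28.5, 54.3] [219.1 203.2]
scene box 0.56 [361.6, 250.7, 42.6, 27.3] [383.3 266.9]
scene box 0.53 [418.3, 260.2, 38.8, 46.6] [438.4 281.6]
scene weight 0.43 [304.1, 203.4, 23.2, 31.6] [320.5 216. ]
side cover 0.68 [228.1, 241.1, 61.7, 35.5] [258.6 258.3]
side rest 0.7 [183.8, 189.3, 44.3, 36.0] [203.7 205.3]
side stand 0.85 [342.9, 346.8, 65.0, 56.8] [374.3 371.7]
side tongs 0.89 [405.3, 359.8, 39.6, 65.5] [423.8 392.3]
side tongs 0.71 [365.7, 317.3, 23.8, 53.6] [377.3 344.1]
side tongs 0.62 [405.8, 287.0, 37.3, 63.3] [429.4 318.6]
side box 0.78 [235.1, 261.8, 50.1, 30.6] [260.  276.4]
side weight 0.72 [362.1, 321.3, 29.5, 48.2] [377.3 344.1]
wrist cover 0.96 [447.1, 215.2, 114.2, 62.0] [504.5 247.3]
wrist tongs 0.35 [448.2, 214.7, 112.4, 61.3] [504.  247.3]
```

```bash
sleep 1
```

```text
(no output)
```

View pics/side_a.png

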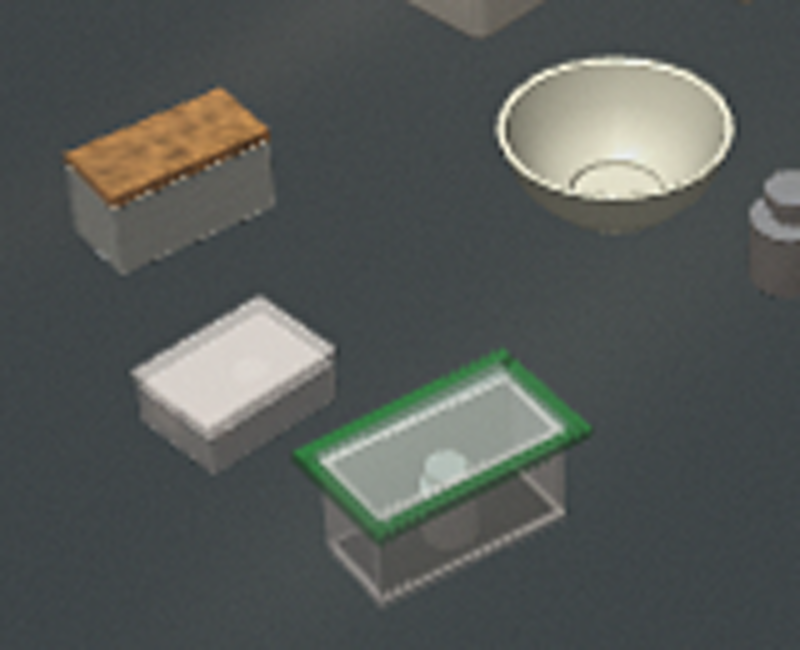

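View pics/side_b.png

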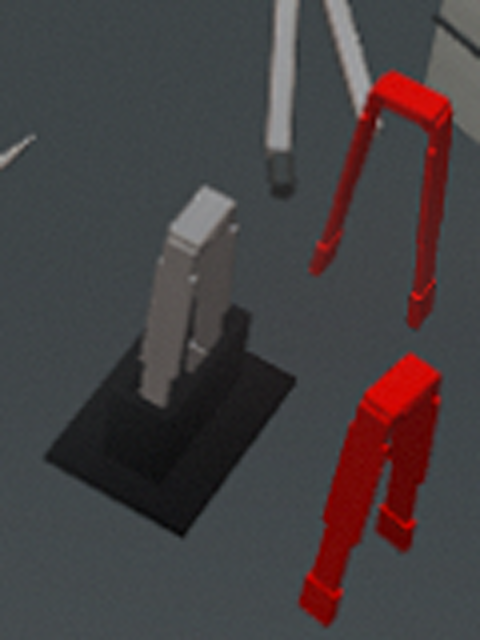

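View pics/scene_a.png

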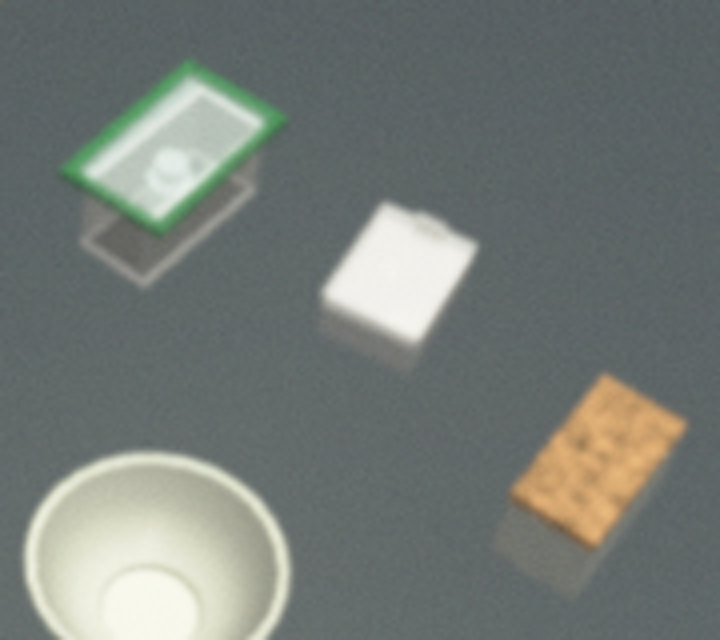

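```bash
cat >> h.py <<'E'
from scipy.optimize import least_squares
def fitrect(obs,L,W,z,x0):
    # obs: list of (frame, Nx2 corners) ; assign nearest
    c=np.array([[L,W],[L,-W],[-L,-W],[-L,W]])/2
    def pts(p):
        R=np.array([[np.cos(p[2]),-np.sin(p[2])],[np.sin(p[2]),np.cos(p[2])]])
        return np.c_[c@R.T+p[:2],np.full(4,z)]
    def res(p):
        r=[]
        for f,uv in obs:
            q=proj(f,pts(p))
            for u in uv:
                d=q-u; r.append(d[np.argmin((d**2).sum(1))])
        return np.concatenate(r)
    s=least_squares(res,x0,diff_step=1e-5); return s.x,res(s.x)
E
python3 - <<'E'
from h import *
import pickle
F=pickle.load(open("F0.pkl","rb")); S,C,W=F["side"],F["scene"],F["wrist"]
def px(l,s,o): return (np.array(l)+.5)/s-.5+o
sc=px([(503,349),(592,430),(378,540),(295,455)],5,[170,170])
sr=px([(220,88),(270,130),(118,203),(65,157)],5,[170,170])
cc=px([(190,60),(288,118),(160,235),(62,170)],4,[340,210])
cr=px([(605,374),(687,425),(597,548),(512,494)],4,[340,210])
sf=px([(295,380),(184,537),(45,458)],4,[330,270])
sb=px([(206,186),(236,204),(201,243),(168,230)],4,[330,270])
wc=np.array([(459.,215),(560,222),(551,275.5),(449,276)])
for nm,obs,L,Wd,z in [("cover",[(S,sc),(C,cc)],.104,.062,.055),("coverS",[(S,sc)],.104,.062,.055),("coverC",[(C,cc)],.104,.062,.055),("rest",[(S,sr),(C,cr)],.084,.042,.045),("restS",[(S,sr)],.084,.042,.045),("restC",[(C,cr)],.084,.042,.045),("foot",[(S,sf)],.1,.07,.005),("bow",[(S,sb)],.03,.016,.139)]:
    m=[onz(f,uv,z) for f,uv in obs]; print(nm,[np.round(np.linalg.norm(np.diff(np.r_[x,x[:1]],axis=0),axis=1)*1000).tolist() for x in m])
    best=min((fitrect(obs,L,Wd,z,[*m[0].mean(0)[:2],a]) for a in np.arange(0,3.1,.3)),key=lambda t:(t[1]**2).sum())
    print("  ",np.round(best[0],4),np.round(best[1],1).reshape(-1,2).tolist())
print(onz(W,wc,.055).round(4).tolist())
for z in (.139,):print(onz(S,sb,z).round(3).tolist())
for n,f,uv,z in [("bowl",S,(293,198),.045),("big",S,(328,213),.05),("jar",S,(360,233),.06),("snap",S,(217,245),.03),("awltip",S,(338,305),0),("awlh",S,(282,350),.01),("redA",S,(412,421),0),("redB",S,(434,348),0),("pl",S,(400,312),0),("case",S,(441,265),.1)]: print(n,onz(f,uv,z).round(3))
E
```

```text
cover [[62.0, 104.0, 60.0, 104.0], [62.0, 105.0, 61.0, 104.0]]
   [ 0.4908  0.028  -0.0744] [[0.2, 0.3], [0.3, 0.1], [0.2, 0.1], [-0.4, -0.2], [-0.1, 0.3], [0.2, 0.1], [0.5, -0.2], [-0.3, 0.0]]
coverS [[62.0, 104.0, 60.0, 104.0]]
   [ 0.4908  0.0283 -0.0704] [[0.1, 0.2], [0.2, -0.1], [0.2, 0.0], [-0.5, -0.2]]
coverC [[62.0, 105.0, 61.0, 104.0]]
   [ 0.4908  0.0278 -0.0774] [[-0.1, 0.2], [0.1, 0.1], [0.3, -0.3], [-0.4, -0.1]]
rest [[42.0, 83.0, 44.0, 84.0], [43.0, 84.0, 42.0, 85.0]]
   [ 0.5293  0.2767 -0.053 ] [[0.3, 0.3], [0.2, 0.3], [-0.9, -0.2], [0.1, 0.1], [-0.4, 0.5], [-0.2, -0.2], [0.3, -0.1], [0.0, 0.2]]
restS [[42.0, 83.0, 44.0, 84.0]]
   [ 0.5297  0.277  -0.0262] [[-0.1, 0.1], [0.2, -0.1], [-0.3, -0.2], [0.3, 0.3]]
restC [[43.0, 84.0, 42.0, 85.0]]
   [ 0.5291  0.2767 -0.0623] [[-0.1, 0.5], [0.0, -0.1], [0.1, -0.2], [-0.0, -0.1]]
foot [[100.0, 70.0, 122.0]]
   [ 0.4828 -0.2984  0.2246] [[0.0, 0.1], [0.0, -0.1], [-0.1, 0.1]]
bow [[15.0, 26.0, 14.0, 30.0]]
   [ 0.4848 -0.298   0.1971] [[-0.2, -0.4], [0.7, -0.5], [-0.1, 1.1], [-0.3, -0.2]]
[[0.5432, -0.006, 0.055], [0.4402, 0.0007, 0.055], [0.4393, 0.0575, 0.055], [0.5468, 0.0576, 0.055]]
[[0.498, -0.288, 0.139], [0.499, -0.303, 0.139], [0.473, -0.307, 0.139], [0.469, -0.294, 0.139]]
bowl [[0.684 0.142 0.045]]
big [[0.701 0.044 0.05 ]]
jar [[ 0.696 -0.058  0.06 ]]
snap [[0.467 0.14  0.03 ]]
awltip [[ 0.558 -0.135  0.   ]]
awlh [[ 0.397 -0.153  0.01 ]]
redA [[ 0.465 -0.406  0.   ]]
redB [[ 0.614 -0.333 -0.   ]]
pl [[ 0.635 -0.23   0.   ]]
case [[ 0.707 -0.256  0.1  ]]
```

{"op": "apply_moves", "data": {"deltas": "0 0 0.8 -0.166; 0 0 0.8 -0.166; 0 0 0.8 -0.166; 0 0 0.8 -0.166; 0 0 0.8 -0.166; 0 0 0.8 -0.166; 0 0 0.8 -0.166; 0 0 0.8 -0.166; 0 0 0.8 -0.166; 0 0 0 0", "gripper": -1, "squeeze": 15}}

```text
t: 2.45
eef_pos: [0.6746, -0.0001, 0.1539]
ee_rot: [3.14, -0.0, -1.649]
force: [0.3, 0.4, -0.0]
width: 0.0877
```

```bash
cat >> h.py <<'E'
from scipy.spatial.transform import Rotation as Ro
def go(x,y,z,ang=None):
    """needed tool-axis shift (cm); ang = desired world angle of the jaw axis (mod pi)"""
    s=readout.get_state(); R=Ro.from_euler('xyz',s["ee_rot"]).as_matrix(); p=s["eef_pos"]
    d=R.T@(np.array([x,y,z])-p)*100; a=np.arctan2(R[1,0],R[0,0])
    print("t",round(s["t"],2),"pos",p.round(4),"jaw ang",round(a,4),"tilt",np.round(R[:,2],3),"w",round(s["width"],4),"F",s["force"].round(2),"q",s["q"].round(2))
    print("shift cm",d.round(2), "turn" , None if ang is None else round(-((ang-a+np.pi/2)%np.pi-np.pi/2),3))
E
python3 - <<'E'
from h import *
go(.4908,.028,.11,np.pi/2-.074)
E
```

```text
t 2.45 pos [ 6.746e-01 -1.000e-04  1.539e-01] jaw ang -1.6487 tilt [-0.001 -0.    -1.   ] w 0.0877 F [ 0.26  0.38 -0.02] q [ 0.29  0.41 -0.08 -0.   -1.08  1.2 ]
shift cm [-1.37 18.53  4.41] turn -0.004
```

{"op": "apply_moves", "data": {"deltas": "-0.2 3.1 0; -0.25 3.1 0 ; -0.25 3.1 0; -0.25 3.1 0 ; -0.25 3.1 1; -0.17 3 1; 0 0 1; 0 0 1; 0 0 0"}}

```text
schema error: expected 4 numbers
```

{"op": "apply_moves", "data": {"deltas": "-0.2 3.1 0 0; -0.25 3.1 0 0; -0.25 3.1 0 0; -0.25 3.1 0 0; -0.25 3.1 1 0; -0.17 3 1 0; 0 0 1 0; 0 0 1 0; 0 0 0 0"}}

```text
t: 3.58
eef_pos: [0.4919, 0.0277, 0.1139]
ee_rot: [3.141, -0.001, -1.649]
force: [-0.8, 0.3, -0.6]
width: 0.0877
```

```bash
python3 - <<'E'
from h import *
go(.4908,.028,.041,np.pi/2-.074)
f=viewer.grab_frame("wrist"); save("w1.png",f["image"])
print(proj(f,[[.4908,.028,.055]]))
f=viewer.grab_frame("side"); save("s1.png",f["image"],(180,180,160,130),5)
E
```

```text
t 3.58 pos [0.4919 0.0277 0.1139] jaw ang -1.649 tilt [-0.001 -0.001 -1.   ] w 0.0877 F [-0.75  0.34 -0.61] q [ 0.46  0.17 -0.54  0.   -0.87  1.04]
shift cm [-0.03  0.1   7.29] turn -0.004
[[323.20035499 259.77648704]]
```

View pics/w1.png

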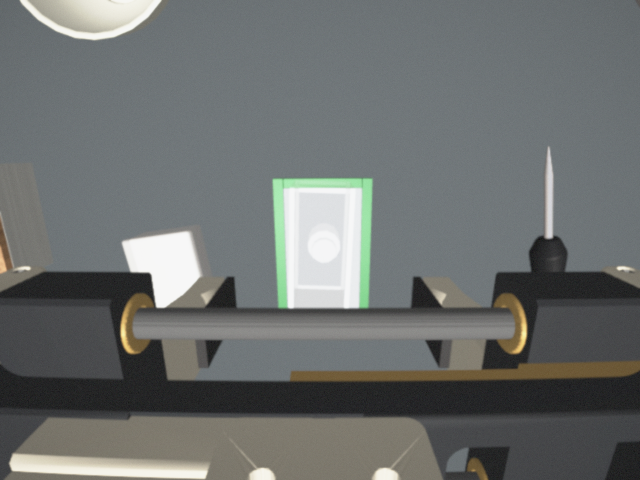

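View pics/s1.png

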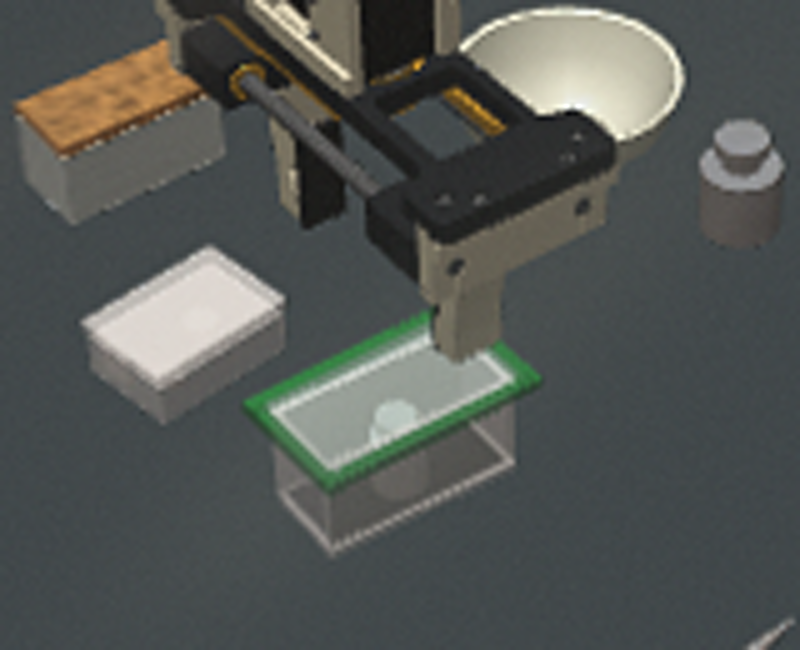

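{"op": "apply_moves", "data": {"deltas": "0 0.05 1 0; 0 0.05 1 0; 0 0 1 0; 0 0 1 0; 0 0 1 0; 0 0 1 0; 0 0 0.7 0; 0 0 0.4 0; 0 0 0 0; 0 0 0 0"}}

```text
t: 4.92
eef_pos: [0.4908, 0.028, 0.0438]
ee_rot: [-3.141, 0.0, -1.648]
force: [0.0, -0.4, 0.3]
width: 0.0875
```

```bash
python3 - <<'E'
from h import *
go(.4908,.028,.042,np.pi/2-.074)
f=viewer.grab_frame("wrist"); save("w2.png",f["image"])
f=viewer.grab_frame("side"); save("s2.png",f["image"],(180,180,160,130),5)
E
```

```text
t 4.92 pos [0.4908 0.028  0.0438] jaw ang -1.6475 tilt [ 0.001  0.    -1.   ] w 0.0875 F [ 0.   -0.43  0.28] q [ 0.46  0.26 -0.62  0.   -0.69  1.04]
shift cm [-0.    0.    0.18] turn -0.003
```

View pics/w2.png

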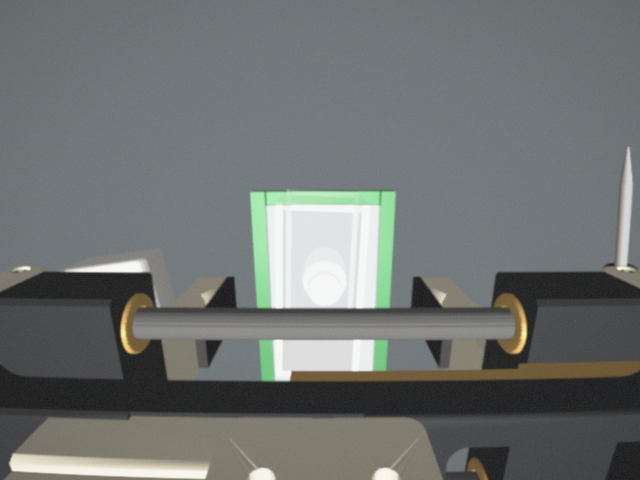

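View pics/s2.png

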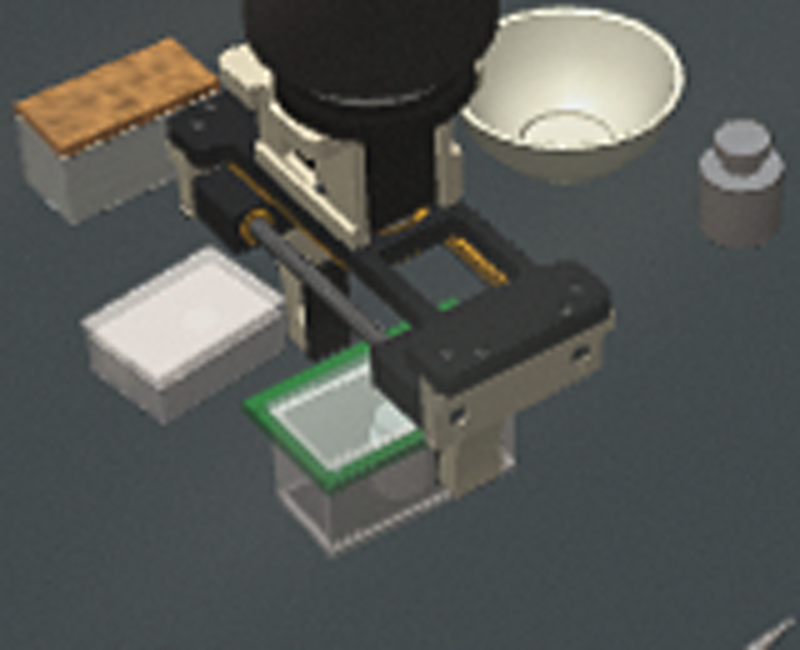

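{"op": "apply_moves", "data": {"deltas": "0 0 0.6 0; 0 0 0 0; 0 0 0 0"}}

```text
t: 5.4
eef_pos: [0.4905, 0.0279, 0.0375]
ee_rot: [3.141, -0.0, -1.648]
force: [0.6, -0.1, 0.0]
width: 0.0877
```

{"op": "apply_moves", "data": {"deltas": "0 0 0 0; 0 0 0 0; 0 0 0 0; 0 0 0 0; 0 0 0 0; 0 0 0 0; 0 0 0 0; 0 0 0 0", "gripper": 1, "squeeze": 15}}

```text
t: 6.4
eef_pos: [0.4906, 0.0279, 0.0376]
ee_rot: [-3.142, -0.0, -1.648]
force: [0.5, -0.1, 0.3]
width: 0.0614
```

{"op": "apply_moves", "data": {"deltas": "0 0 -0.3 0; 0 0 -0.5 0; 0 0 -1 0; 0 0 -1 0; 0 0 -1 0; 0 0 -1 0; 0 0 -1 0; 0 0 -0.7 0; 0 0 0 0"}}

```text
t: 7.52
eef_pos: [0.4909, 0.0281, 0.1031]
ee_rot: [-3.141, 0.001, -1.648]
force: [-0.2, -0.4, -0.7]
width: 0.0616
```

```bash
python3 - <<'E'
from h import *
go(.5293,.2767,.1,np.pi/2-.053)
f=viewer.grab_frame("wrist"); save("w3.png",f["image"])
f=viewer.grab_frame("side"); save("s3.png",f["image"],(180,150,160,130),5)
E
```

```text
t 7.53 pos [0.4909 0.0281 0.1031] jaw ang -1.6475 tilt [ 0.001  0.    -1.   ] w 0.0616 F [-0.23 -0.39 -0.72] q [ 0.46  0.18 -0.55  0.   -0.84  1.04]
shift cm [-25.08  -1.92   0.33] turn -0.024
```

View pics/w3.png

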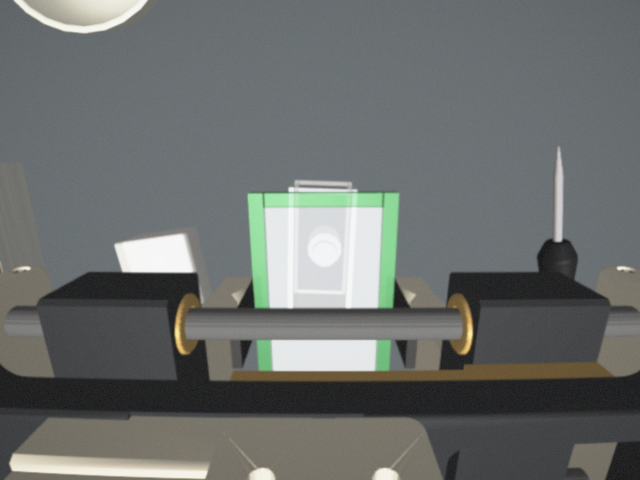

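View pics/s3.png

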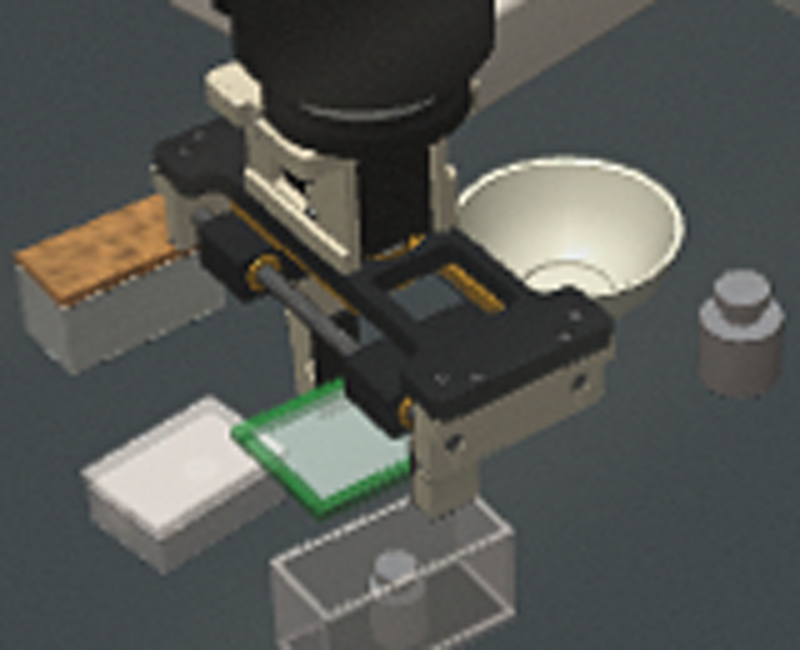

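{"op": "apply_moves", "data": {"deltas": "-1 -0.1 0 0; -2.5 -0.2 0 0; -3 -0.2 0 0; -3.1 -0.2 0 0; -3.1 -0.2 0 0; -3.1 -0.2 0 0; -3.1 -0.2 0 0; -3 -0.2 0 0; -2.2 -0.2 0 0; -1 -0.2 0 0"}}

```text
t: 8.88
eef_pos: [0.5288, 0.278, 0.1022]
ee_rot: [3.141, -0.0, -1.647]
force: [0.1, -1.3, -1.8]
width: 0.0619
```

{"op": "apply_moves", "data": {"deltas": "0 0 0 -0.023; 0 0 0 0; 0 0 0 0"}}

```text
t: 9.25
eef_pos: [0.5287, 0.2759, 0.1027]
ee_rot: [3.142, -0.0, -1.625]
force: [0.2, -0.4, -0.9]
width: 0.0618
```

```bash
python3 - <<'E'
from h import *
go(.5293,.2767,.033,np.pi/2-.053)
f=viewer.grab_frame("wrist"); save("w4.png",f["image"])
f=viewer.grab_frame("side"); save("s4.png",f["image"],(140,120,160,130),5)
f=viewer.grab_frame("scene"); save("c4.png",f["image"],(400,210,160,160),5)
E
```

```text
t 9.25 pos [0.5287 0.2759 0.1027] jaw ang -1.6255 tilt [-0. -0. -1.] w 0.0618 F [ 0.2  -0.43 -0.94] q [ 0.81  0.34 -0.33 -0.   -0.91  0.71]
shift cm [-0.08 -0.05  6.97] turn -0.002
```

View pics/w4.png

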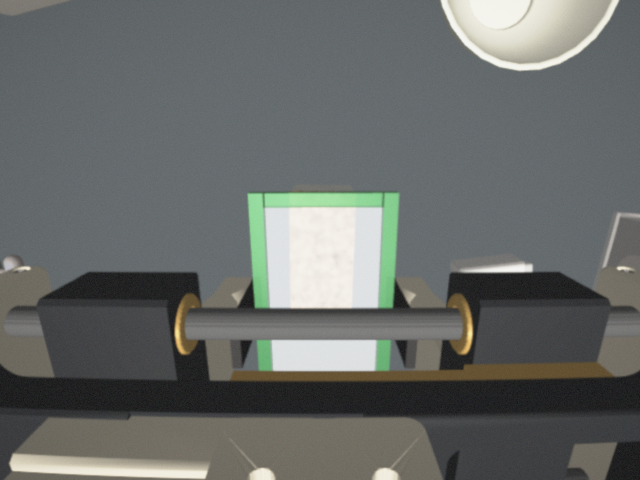

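View pics/s4.png

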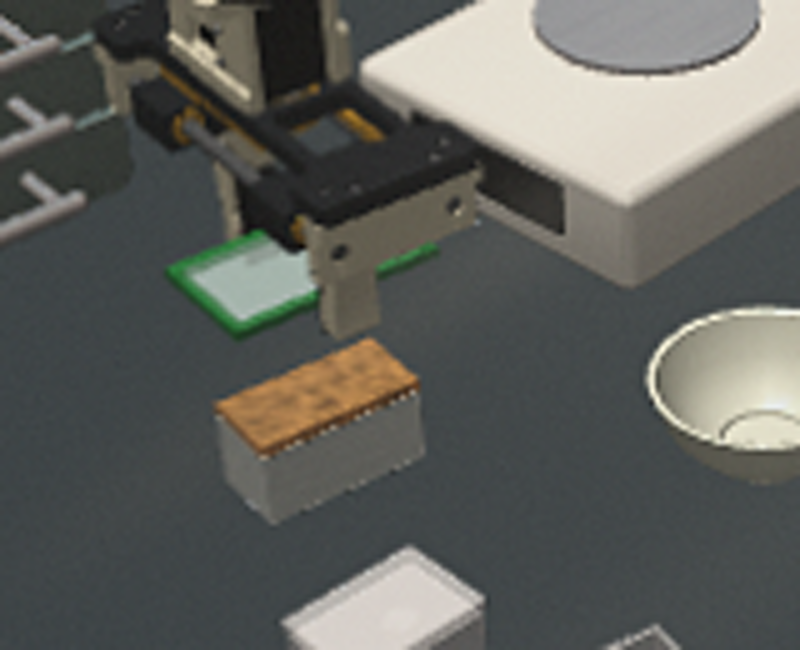

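View pics/c4.png

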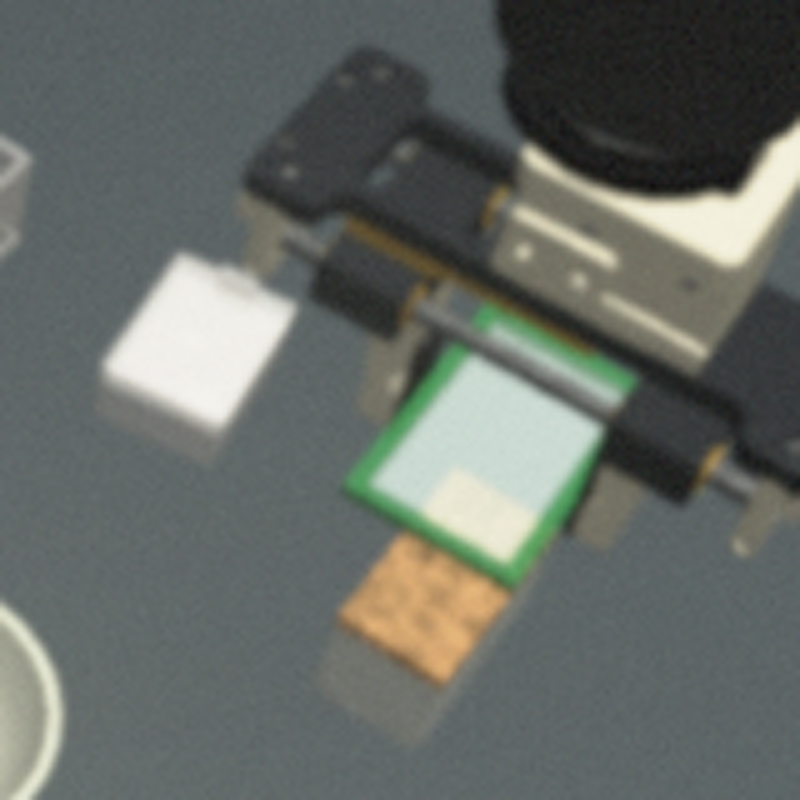

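{"op": "apply_moves", "data": {"deltas": "-0.08 -0.05 0.5 0; 0 0 1 0; 0 0 1 0; 0 0 1 0; 0 0 1 0; 0 0 1 0; 0 0 0.8 0; 0 0 0.4 0; 0 0 0 0; 0 0 0 0"}}

```text
t: 10.65
eef_pos: [0.5295, 0.2777, 0.0359]
ee_rot: [-3.141, 0.0, -1.625]
force: [0.5, -0.2, -0.4]
width: 0.0616
```

{"op": "apply_moves", "data": {"deltas": "0 0 0.15 0; 0 0 0.15 0; 0 0 0 0; 0 0 0 0"}}

```text
t: 11.15
eef_pos: [0.5294, 0.2775, 0.0327]
ee_rot: [-3.141, 0.0, -1.625]
force: [0.1, 0.8, -0.2]
width: 0.0617
```

{"op": "apply_moves", "data": {"deltas": "0 0 0.08 0; 0 0 0 0; 0 0 0 0"}}

```text
t: 11.52
eef_pos: [0.5294, 0.2775, 0.0326]
ee_rot: [-3.141, 0.0, -1.624]
force: [-2.5, -0.8, 6.5]
width: 0.0619
```

Contact (6.5 N upward). Release.

{"op": "apply_moves", "data": {"deltas": "0 0 0 0; 0 0 0 0; 0 0 0 0; 0 0 0 0; 0 0 0 0; 0 0 0 0", "gripper": -1}}

```text
t: 12.28
eef_pos: [0.5293, 0.2775, 0.0317]
ee_rot: [3.142, -0.0, -1.625]
force: [-1.0, 0.1, -0.1]
width: 0.0876
```

{"op": "apply_moves", "data": {"deltas": "0 0 -0.5 0; 0 0 -1 0; 0 0 -2 0; 0 0 -3 0; 0 0 -3 0; 0 0 -3 0; 0 0 -2.5 0; 0 0 0 0"}}

```text
t: 13.28
eef_pos: [0.5304, 0.2783, 0.1851]
ee_rot: [-3.138, 0.004, -1.624]
force: [0.1, -1.1, -1.3]
width: 0.0877
```

```bash
python3 - <<'E'
from h import *
import pickle
go(.4835,-.298,.2,.21)
F={n:viewer.grab_frame(n) for n in ("wrist","side","scene")}
pickle.dump(F,open("F1.pkl","wb"))
save("w5.png",F["wrist"]["image"])
save("s5.png",F["side"]["image"],(170,170,160,130),5)
save("c5.png",F["scene"]["image"],(340,210,180,160),4)
save("c5t.png",F["scene"]["image"],(200,100,160,140),5)
E
```

```text
t 13.28 pos [0.5304 0.2783 0.1851] jaw ang -1.6243 tilt [ 0.004  0.003 -1.   ] w 0.0877 F [ 0.08 -1.09 -1.27] q [ 0.81  0.26 -0.23  0.   -1.08  0.71]
shift cm [57.8   1.6  -1.71] turn 1.307
```

View pics/s5.png

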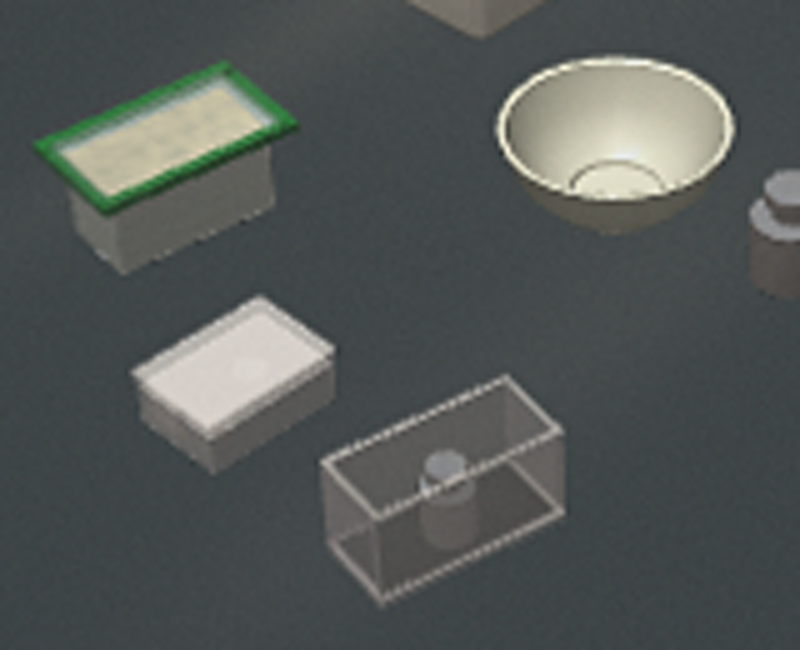

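View pics/c5.png

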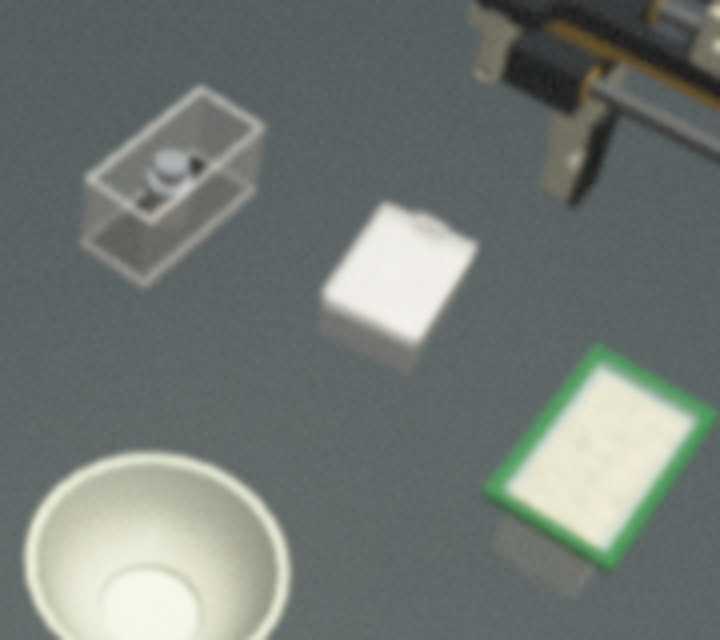

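View pics/c5t.png

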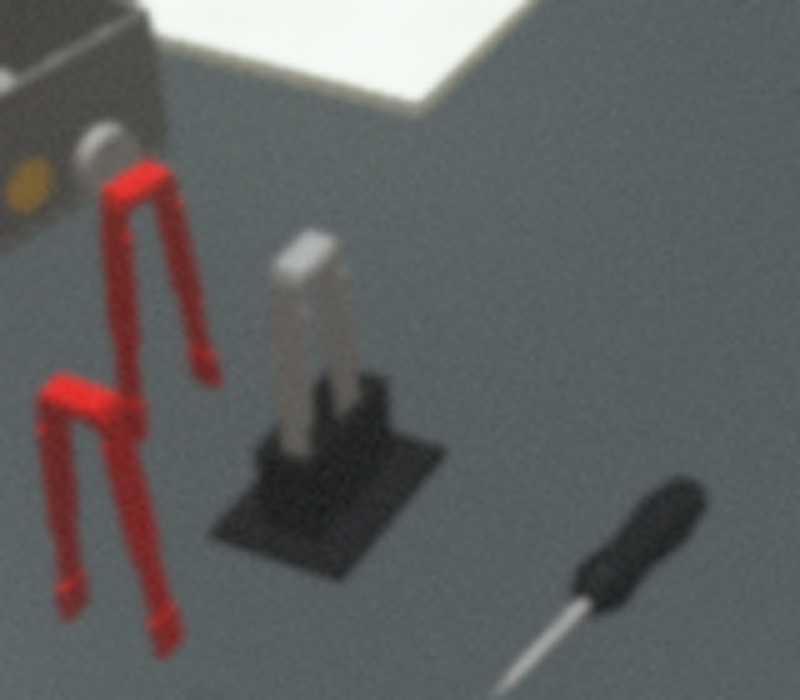

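```bash
python3 - <<'E'
from h import *
import pickle
F=pickle.load(open("F1.pkl","rb")); S,C=F["side"],F["scene"]
def px(l,s,o): return (np.array(l)+.5)/s-.5+o
A=[170,170];B=[340,210];D=[200,100];E=[330,270]
def run(nm,obs,L,W,z):
    m=[onz(f,uv,z) for f,uv in obs]
    b=min((fitrect(obs,L,W,z,[*m[0].mean(0)[:2],a]) for a in np.arange(0,3.1,.3)),key=lambda t:(t[1]**2).sum())
    print(nm,np.round(b[0],4),np.abs(b[1]).max().round(1))
cs=px([(227,61),(299,127),(107,214),(36,146)],5,A); cc=px([(600,344),(718,412),(610,571),(486,490)],4,B)
run("cover",[(S,cs),(C,cc)],.104,.062,.05)
bs=px([(507,375),(566,430),(378,517),(321,462)],5,A); bc=px([(200,85),(267,126),(152,223),(85,180)],4,B)
run("box",[(S,bs),(C,bc)],.09,.042,.05);run("boxS",[(S,bs)],.09,.042,.05);run("boxC",[(C,bc)],.09,.042,.05)
bs0=px([(566,515),(381,605),(330,545)],5,A);run("boxbase",[(S,bs0)],.09,.042,.0)
fs=px([(295,380),(184,537),(45,458)],4,E); fc=px([(447,452),(342,580),(208,537)],5,D)
run("foot",[(S,fs),(C,fc)],.1,.07,.005);run("footC",[(C,fc)],.1,.07,.005)
ts=px([(206,186),(236,204),(201,243),(168,230)],4,E);tc=px([(313,227),(342,237),(304,284),(273,268)],5,D)
run("bow",[(S,ts),(C,tc)],.03,.016,.139);run("bowC",[(C,tc)],.03,.016,.139)
print("knob",onz(S,px([(446,465)],5,A),.042),onz(C,px([(171,162)],4,B),.042))
E
```

```text
cover [ 0.5291  0.2768 -0.0509] 0.8
box [ 0.4921  0.0298 -0.1019] 1.1
boxS [0.4931 0.031  3.039 ] 0.6
boxC [ 0.4911  0.029  -0.1005] 0.3
boxbase [ 0.494   0.0327 -0.1155] 0.2
foot [ 0.4841 -0.298   0.2191] 1.0
footC [ 0.487  -0.2964  0.2223] 0.1
bow [ 0.4849 -0.2975  0.1917] 1.7
bowC [ 0.4854 -0.2961  3.3222] 1.4
knob [[0.491326   0.02811685 0.042     ]] [[0.49172348 0.02660862 0.042     ]]
```

{"op": "apply_moves", "data": {"deltas": "3 0.2 -0.5 0; 5 0.2 -0.5 0; 5 0.2 -0.5 0; 5 0.2 -0.5 0; 5 0.2 0 0; 5 0.2 0 0; 5 0.2 0 0; 5 0.1 0 0; 5 0.1 0 0; 5 0.1 0 0"}}

```text
t: 14.68
eef_pos: [0.4851, -0.203, 0.2014]
ee_rot: [3.141, 0.0, -1.625]
force: [0.5, 0.5, 0.2]
width: 0.0877
```

{"op": "apply_moves", "data": {"deltas": "5 0.1 0 0; 3 0 0 0; 1.8 0 0 0; 0 0 0 0.18; 0 0 0 0.18; 0 0 0 0.18; 0 0 0 0.18; 0 0 0 0.18; 0 0 0 0.18; 0 0 0 0.18"}}

```text
t: 15.92
eef_pos: [0.4797, -0.2983, 0.2015]
ee_rot: [3.141, -0.001, -2.89]
force: [-0.6, 0.0, -0.5]
width: 0.0878
```

{"op": "apply_moves", "data": {"deltas": "0 0 0 0.047; 0 0 0 0; 0 0 0 0"}}

```text
t: 16.3
eef_pos: [0.4801, -0.2986, 0.2017]
ee_rot: [3.141, -0.0, -2.93]
force: [-0.6, -0.5, 0.5]
width: 0.0873
```

```bash
python3 - <<'E'
from h import *
go(.4848,-.2975,.2,.21)
import pickle
F={n:viewer.grab_frame(n) for n in ("wrist","side","scene")}
pickle.dump(F,open("F2.pkl","wb"))
save("w6.png",F["wrist"]["image"])
print(proj(F["wrist"],[[.4848,-.2975,.139],[.4848+.05*np.cos(.21),-.2975+.05*np.sin(.21),.05]]))
save("s6.png",F["side"]["image"],(310,230,160,160),5)
E
```

```text
t 16.3 pos [ 0.4801 -0.2986  0.2017] jaw ang -2.9301 tilt [-0.  0. -1.] w 0.0873 F [-0.64 -0.47  0.53] q [-0.21  0.2  -0.27 -0.   -1.1   0.42]
shift cm [-0.49  0.    0.17] turn 0.001
[[317.02656514 255.58611755]
 [264.57466451 225.58757115]]
```

View pics/w6.png

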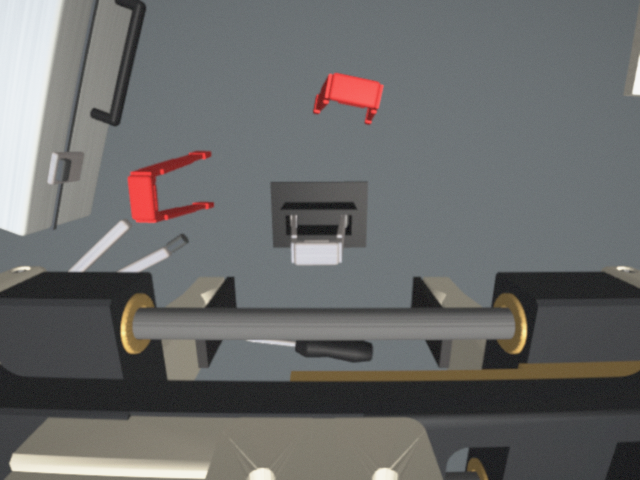

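View pics/s6.png

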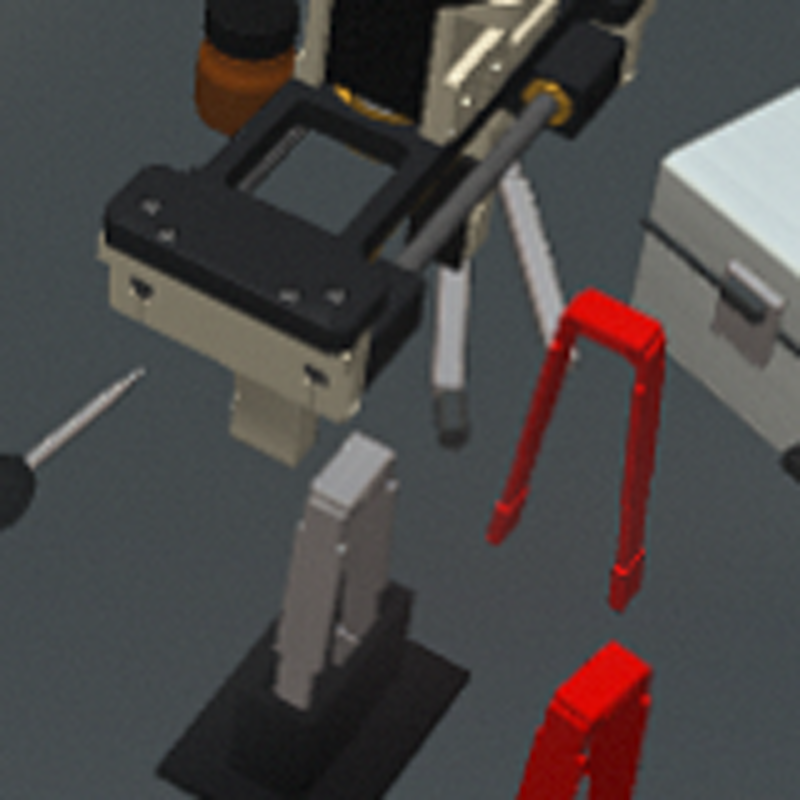

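```bash
python3 - <<'E'
from h import *
import pickle
F=pickle.load(open("F2.pkl","rb"))
save("w6z.png",F["wrist"]["image"],(260,170,120,100),6)
save("s6z.png",F["side"]["image"],(335,300,80,110),7)
E
```

```text
(no output)
```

View pics/w6z.png

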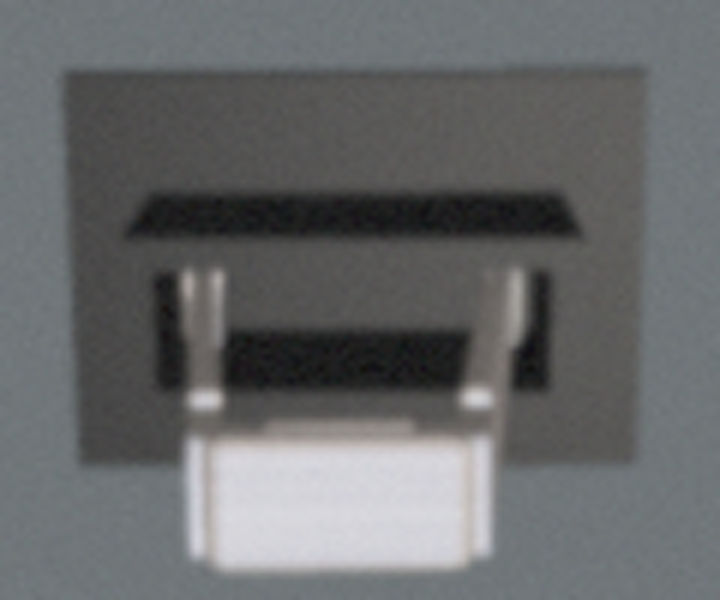

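View pics/s6z.png

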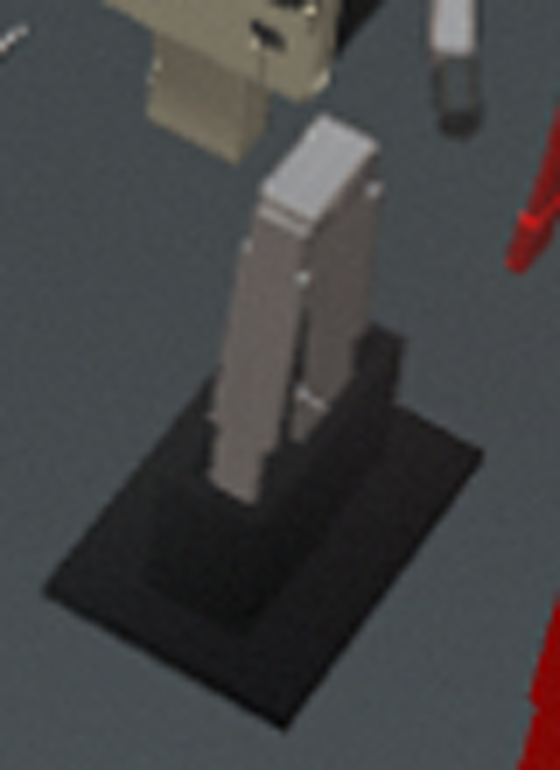

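```bash
python3 - <<'E'
from h import *
import pickle
F=pickle.load(open("F2.pkl","rb")); W,S=F["wrist"],F["side"]
def px(l,s,o): return (np.array(l)+.5)/s-.5+o
def run(nm,obs,L,Wd,z):
    m=[onz(f,uv,z) for f,uv in obs]
    print([np.round(np.linalg.norm(np.diff(np.r_[x,x[:1]],axis=0),axis=1)*1000).tolist() for x in m],m[0].mean(0).round(4))
    b=min((fitrect(obs,L,Wd,z,[*m[0].mean(0)[:2],a]) for a in np.arange(0,3.1,.3)),key=lambda t:(t[1]**2).sum())
    print(nm,np.round(b[0],4),np.abs(b[1]).max().round(1))
o=[260,170]
run("foot",[(W,px([(65,72),(648,70),(635,465),(80,465)],6,o))],.1,.07,.005)
run("slot",[(W,px([(155,270),(550,270),(548,388),(157,388)],6,o))],.061,.019,.05)
run("bow",[(W,px([(188,437),(493,437),(493,564),(190,564)],6,o))],.03,.016,.139)
run("bowS",[(S,px([(325,113),(380,147),(305,240),(258,190)],7,[335,300]))],.03,.016,.139)
E
```

```text
[[99.0, 70.0, 99.0, 70.0]] [ 0.4854 -0.2984  0.005 ]
foot [ 0.4854 -0.2983  0.2124] 0.5
[[60.0, 19.0, 60.0, 19.0]] [ 0.4855 -0.2985  0.05  ]
slot [ 0.4855 -0.2985  0.2111] 0.5
[[34.0, 15.0, 34.0, 15.0]] [ 0.4856 -0.2991  0.139 ]
bow [ 0.4856 -0.2991  3.353 ] 3.1
[[16.0, 35.0, 18.0, 30.0]] [ 0.4833 -0.2985  0.139 ]
bowS [ 0.4832 -0.2985  0.1531] 1.8
```

{"op": "apply_moves", "data": {"deltas": "-0.52 -0.12 0.5 0; 0 0 1 0; 0 0 1.5 0; 0 0 1.5 0; 0 0 1.5 0; 0 0 1.5 0; 0 0 1.5 0; 0 0 1.5 0; 0 0 0.5 0; 0 0 0 0"}}

```text
t: 17.7
eef_pos: [0.4855, -0.2988, 0.0915]
ee_rot: [3.141, -0.001, -2.932]
force: [-0.5, 0.4, -0.2]
width: 0.0873
```

```bash
python3 - <<'E'
from h import *
go(.4854,-.2987,.0832,.211)
f=viewer.grab_frame("wrist"); save("w7.png",f["image"])
f=viewer.grab_frame("side"); save("s7.png",f["image"],(310,230,160,160),5)
E
```

```text
t 17.7 pos [ 0.4855 -0.2988  0.0915] jaw ang -2.9316 tilt [-0.001  0.    -1.   ] w 0.0873 F [-0.53  0.37 -0.19] q [-0.21  0.31 -0.4   0.   -0.86  0.42]
shift cm [0.01 0.01 0.83] turn -0.001
```

View pics/w7.png

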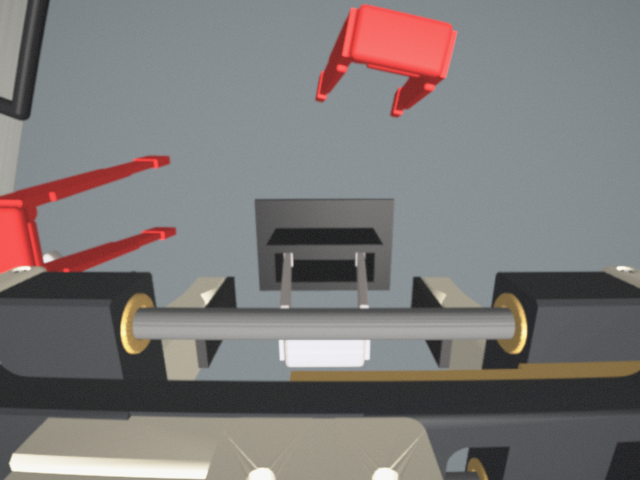

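View pics/s7.png

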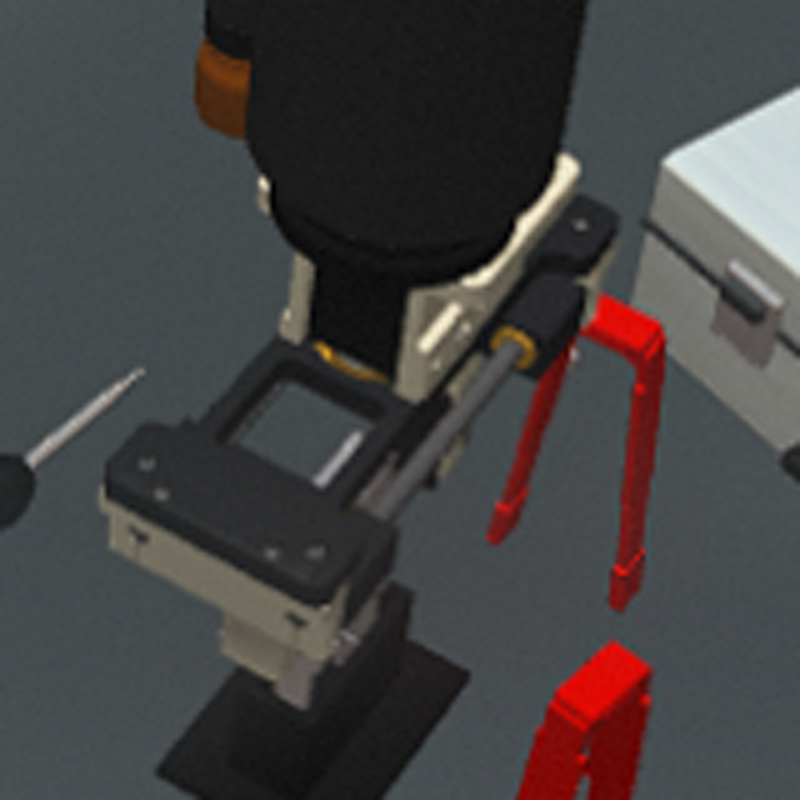

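```bash
python3 - <<'E'
from h import *
import pickle
S=pickle.load(open("F2.pkl","rb"))["side"];C=pickle.load(open("F1.pkl","rb"))["scene"]
for z in (.133,): print(onz(S,[(430,290),(442,297)],z).round(3), onz(C,[(210,181),(222,184),(222,140),(234,134)],z).round(3))
E
```

```text
[[ 0.61  -0.301  0.133]
 [ 0.612 -0.326  0.133]] [[ 0.621 -0.312  0.133]
 [ 0.613 -0.285  0.133]
 [ 0.503 -0.4    0.133]
 [ 0.47  -0.396  0.133]]
```

{"op": "apply_moves", "data": {"deltas": "0 0 0.4 0; 0 0 0.35 0; 0 0 0 0; 0 0 0 0"}}

```text
t: 18.3
eef_pos: [0.4856, -0.2988, 0.0843]
ee_rot: [-3.142, 0.0, -2.932]
force: [-0.6, -0.0, -0.1]
width: 0.0877
```

{"op": "apply_moves", "data": {"deltas": "0 0 0 0; 0 0 0 0; 0 0 0 0; 0 0 0 0; 0 0 0 0; 0 0 0 0; 0 0 0 0; 0 0 0 0", "gripper": 0.12, "squeeze": 20}}

```text
t: 19.3
eef_pos: [0.4857, -0.2988, 0.0843]
ee_rot: [-3.142, 0.0, -2.932]
force: [0.6, 0.1, -0.4]
width: 0.0388
```

{"op": "apply_moves", "data": {"deltas": "0 0 0 0; 0 0 0 0; 0 0 0 0; 0 0 0 0", "gripper": 0.155, "squeeze": 20}}

```text
t: 19.8
eef_pos: [0.4856, -0.2988, 0.0843]
ee_rot: [3.142, 0.0, -2.932]
force: [-0.7, 0.5, -0.5]
width: 0.0365
```

{"op": "apply_moves", "data": {"deltas": "0 0 -0.3 0; 0 0 -0.5 0; 0 0 -0.7 0; 0 0 0 0"}}

```text
t: 20.3
eef_pos: [0.4861, -0.299, 0.1002]
ee_rot: [-3.141, 0.001, -2.931]
force: [-0.7, -0.1, -1.5]
width: 0.0372
```

```bash
python3 - <<'E'
from h import *
go(.4854,-.2987,.0832,.211)
f=viewer.grab_frame("wrist"); save("w8.png",f["image"])
f=viewer.grab_frame("scene"); save("c8.png",f["image"],(200,100,160,140),5)
E
```

```text
t 20.3 pos [ 0.4861 -0.299   0.1002] jaw ang -2.9314 tilt [ 0.001 -0.    -1.   ] w 0.0372 F [-0.74 -0.08 -1.5 ] q [-0.21  0.3  -0.39  0.   -0.88  0.42]
shift cm [0.07 0.04 1.7 ] turn -0.001
```

View pics/w8.png

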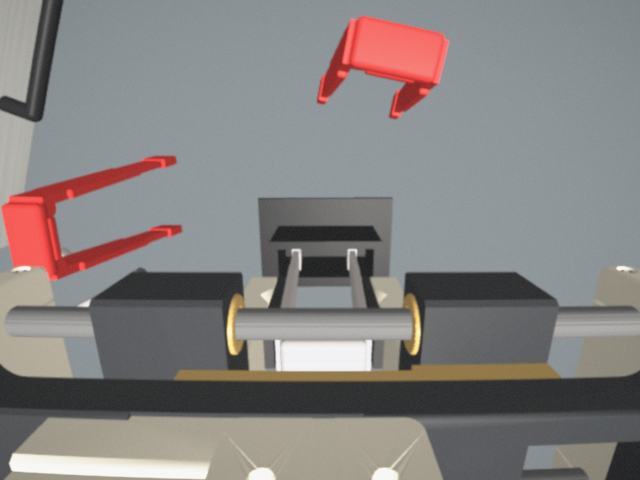

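View pics/c8.png

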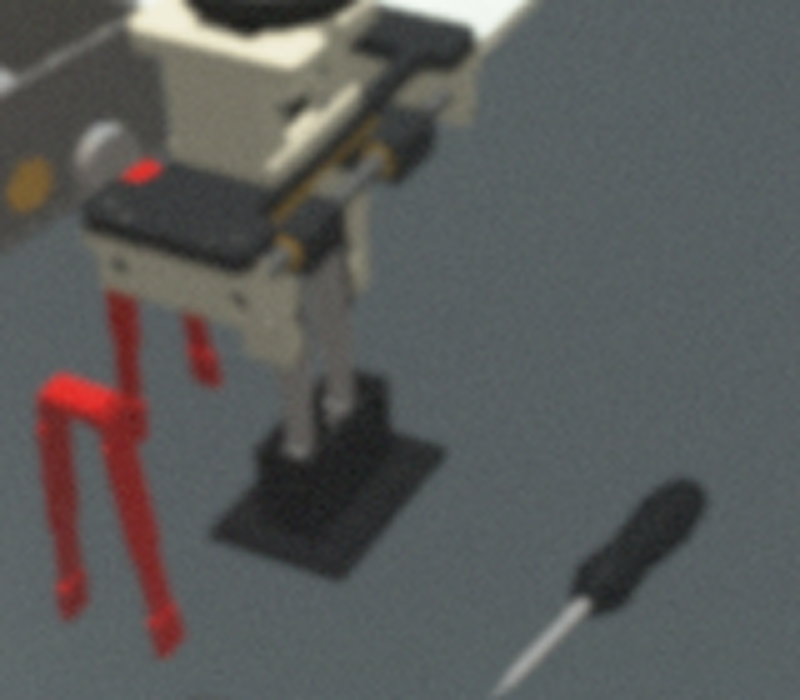

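{"op": "apply_moves", "data": {"deltas": "0 0 -0.7 0; 0 0 -1 0; 0 0 -1 0; 0 0 -1 0; 0 0 -1 0; 0 0 -1 0; 0 0 -0.7 0; 0 0 0 0"}}

```text
t: 21.4
eef_pos: [0.4859, -0.2989, 0.1639]
ee_rot: [-3.141, 0.001, -2.932]
force: [-0.3, -0.7, -1.5]
width: 0.0372
```

```bash
python3 - <<'E'
from h import *
go(.4918,.0283,.165,-.10)
f=viewer.grab_frame("side"); save("s9.png",f["image"],(310,230,160,160),5)
f=viewer.grab_frame("scene"); save("c9.png",f["image"],(200,100,160,140),5)
E
```

```text
t 21.4 pos [ 0.4859 -0.2989  0.1639] jaw ang -2.9315 tilt [ 0.001 -0.    -1.   ] w 0.0372 F [-0.28 -0.71 -1.46] q [-0.21  0.24 -0.31  0.   -1.02  0.42]
shift cm [-7.4  31.88 -0.12] turn 0.31
```

View pics/s9.png

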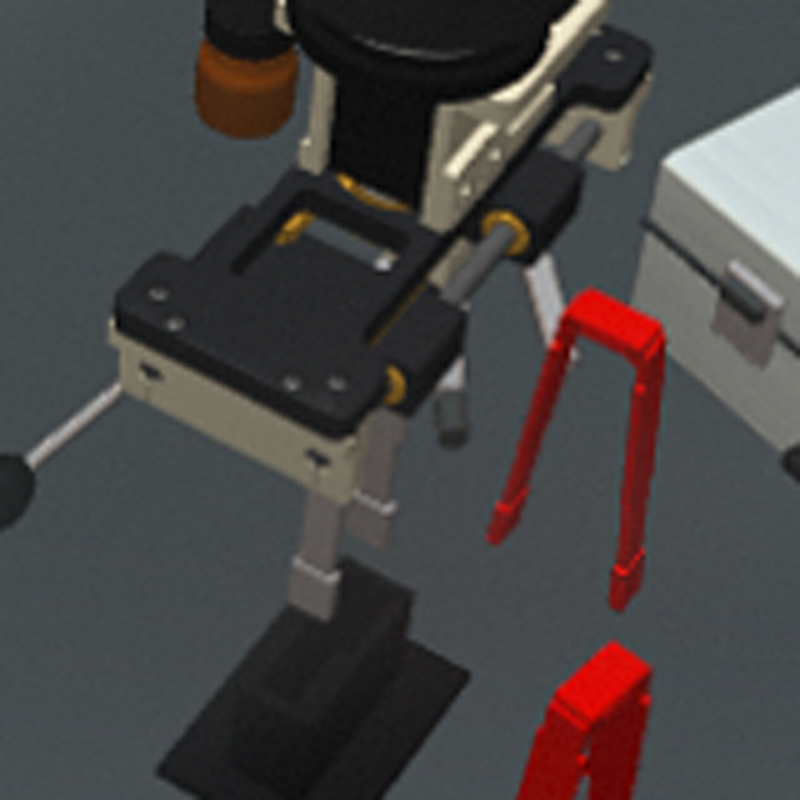

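View pics/c9.png

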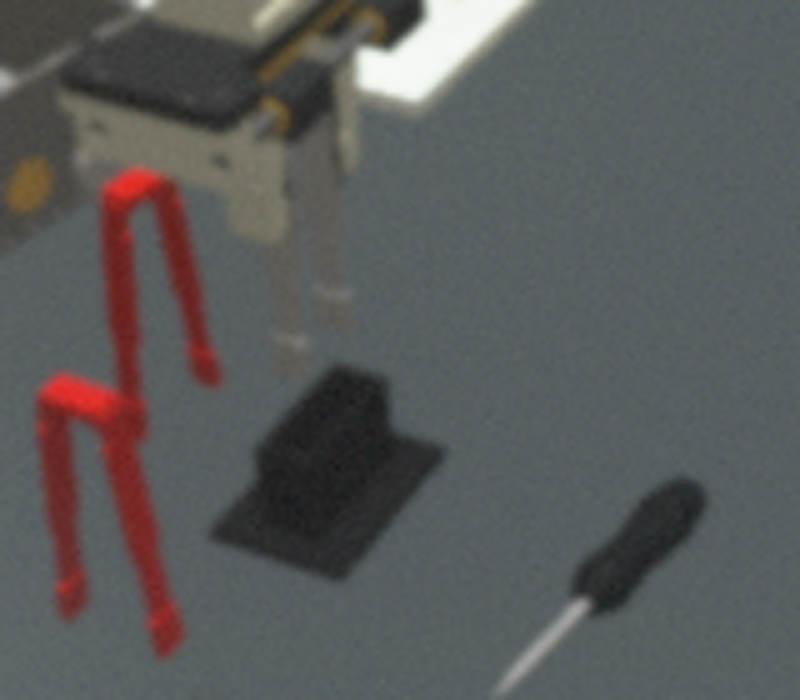

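{"op": "apply_moves", "data": {"deltas": "-0.5 2 0 0; -0.7 3.2 0 0; -0.8 3.6 0 0; -0.8 3.6 0 0; -0.8 3.6 0 0; -0.8 3.6 0 0; -0.8 3.6 0 0; -0.8 3.6 0 0; -0.8 3 0 0; -0.6 2.1 0 0"}}

```text
t: 22.75
eef_pos: [0.4912, 0.0299, 0.1629]
ee_rot: [-3.142, -0.001, -2.931]
force: [-0.2, -0.2, -0.9]
width: 0.0375
```

{"op": "apply_moves", "data": {"deltas": "0 0 0 0.1; 0 0 0 0.11; 0 0 0 0.1; 0 0 0 0; 0 0 0 0"}}

```text
t: 23.38
eef_pos: [0.4914, 0.0286, 0.163]
ee_rot: [-3.141, -0.0, 3.044]
force: [-0.6, -0.3, -1.5]
width: 0.0367
```

```bash
python3 - <<'E'
from h import *
import pickle
go(.4916,.0285,.165,-.10)
F={n:viewer.grab_frame(n) for n in ("wrist","side","scene")}
pickle.dump(F,open("F3.pkl","wb"))
save("w10.png",F["wrist"]["image"])
save("s10.png",F["side"]["image"],(180,190,140,120),5)
save("c10.png",F["scene"]["image"],(310,170,140,120),5)
E
```

```text
t 23.38 pos [0.4914 0.0286 0.163 ] jaw ang 3.0437 tilt [-0. -0. -1.] w 0.0367 F [-0.61 -0.26 -1.54] q [ 0.46  0.11 -0.47 -0.   -0.99 -0.56]
shift cm [-0.02 -0.   -0.2 ] turn 0.002
```

View pics/w10.png

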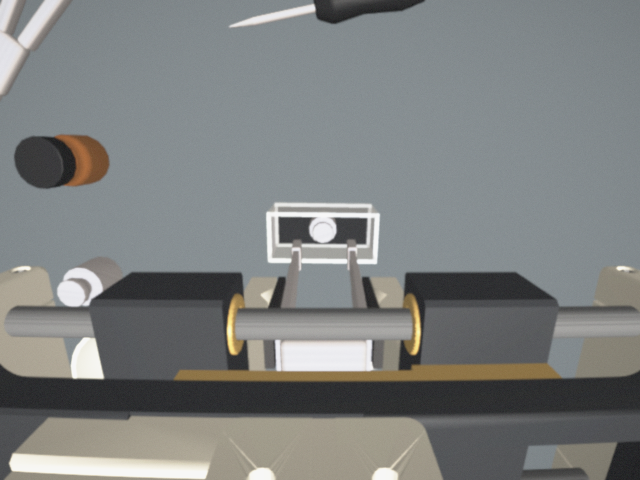

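View pics/s10.png

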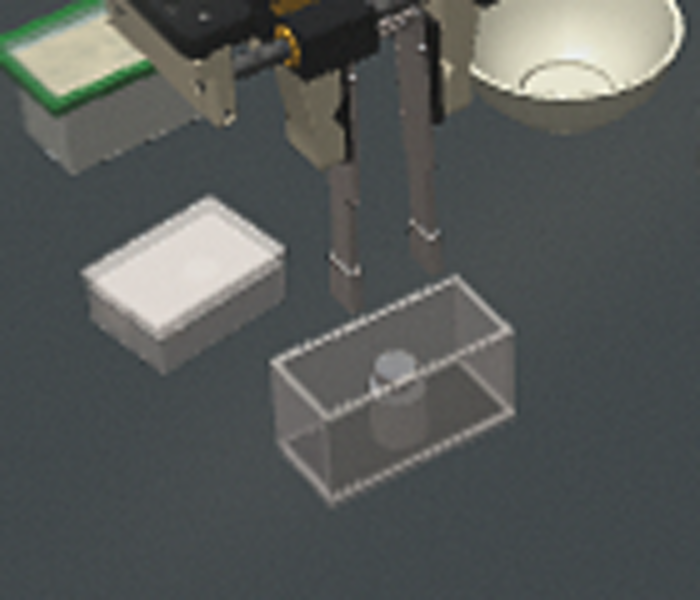

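View pics/c10.png

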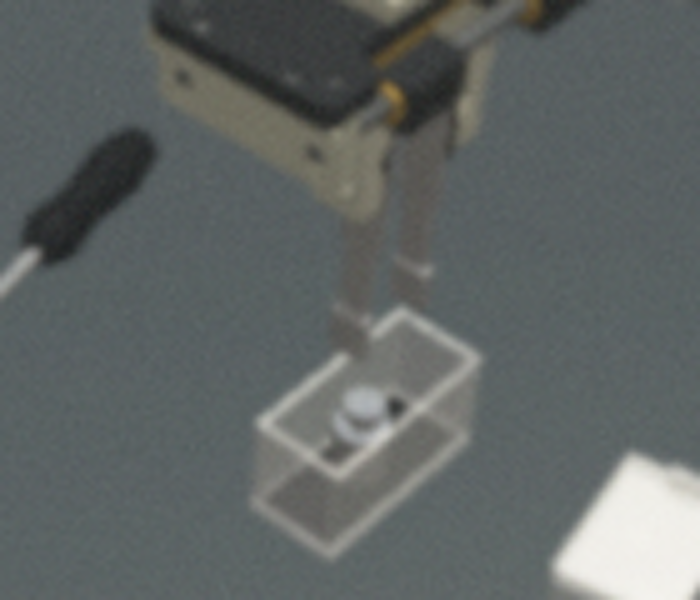

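```bash
python3 - <<'E'
from h import *
import pickle
W=pickle.load(open("F3.pkl","rb"))["wrist"]
save("w10z.png",W["image"],(255,190,140,100),5)
E
```

```text
(no output)
```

View pics/w10z.png

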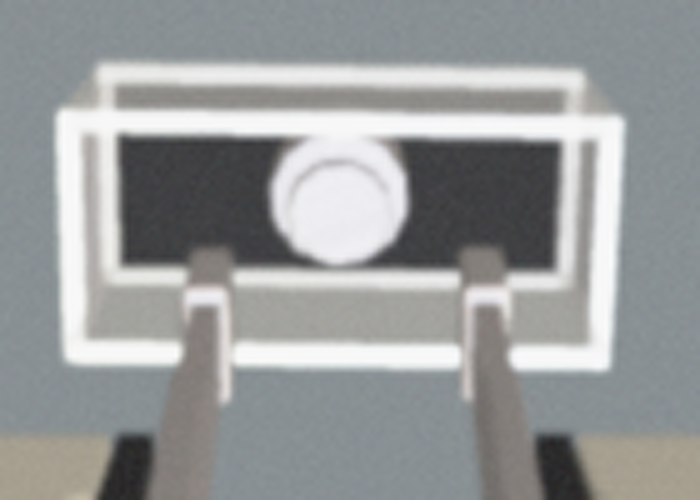

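```bash
python3 - <<'E'
from h import *
import pickle
F=pickle.load(open("F3.pkl","rb"));W=F["wrist"]
def px(l,s,o): return (np.array(l)+.5)/s-.5+o
uv=px([(55,110),(625,118),(612,370),(62,363)],5,[255,190])
b=min((fitrect([(W,uv)],.09,.042,.05,[.49,.03,a]) for a in (0,-.1,.1)),key=lambda t:(t[1]**2).sum());print(b)
print(onz(W,px([(340,214)],5,[255,190]),.042), onz(W,px([(339,191)],5,[255,190]),.030))
# tip pads outer-lower edges from side & scene: side lower outer corners
print(onz(W,px([(187,250),(232,250),(459,250),(505,250)],5,[255,190]),.0855).round(4))
E
```

```text
(array([ 0.49296031,  0.03004727, -0.11142476]), array([ 0.64905689,  0.34855633, -0.60109901,  0.2518284 , -0.84550245,
       -0.38744941,  0.79542572, -0.39484452]))
[[0.49247958 0.02732234 0.042     ]] [[0.49258042 0.02622613 0.03      ]]
[[0.5133 0.0195 0.0855]
 [0.507  0.0201 0.0855]
 [0.475  0.0233 0.0855]
 [0.4685 0.0239 0.0855]]
```

{"op": "apply_moves", "data": {"deltas": "-0.08 -0.1 0 0.006; 0 0 0.5 0; 0 0 1 0; 0 0 1 0; 0 0 0.5 0; 0 0 0 0; 0 0 0 0"}}

```text
t: 24.4
eef_pos: [0.4924, 0.0276, 0.1334]
ee_rot: [3.142, 0.0, 3.036]
force: [0.0, -0.6, -1.5]
width: 0.037
```

```bash
python3 - <<'E'
from h import *
import pickle
go(.4921,.0276,.0868,-.107)
F={n:viewer.grab_frame(n) for n in ("wrist","side","scene")}
pickle.dump(F,open("F4.pkl","wb"))
save("w11z.png",F["wrist"]["image"],(245,190,160,100),5)
save("s11.png",F["side"]["image"],(210,210,100,90),7)
save("c11.png",F["scene"]["image"],(330,200,100,90),7)
E
```

```text
t 24.4 pos [0.4924 0.0276 0.1334] jaw ang 3.0358 tilt [ 0. -0. -1.] w 0.037 F [ 0.05 -0.6  -1.53] q [ 0.46  0.14 -0.51  0.   -0.91 -0.56]
shift cm [ 0.03 -0.    4.66] turn 0.001
```

View pics/w11z.png

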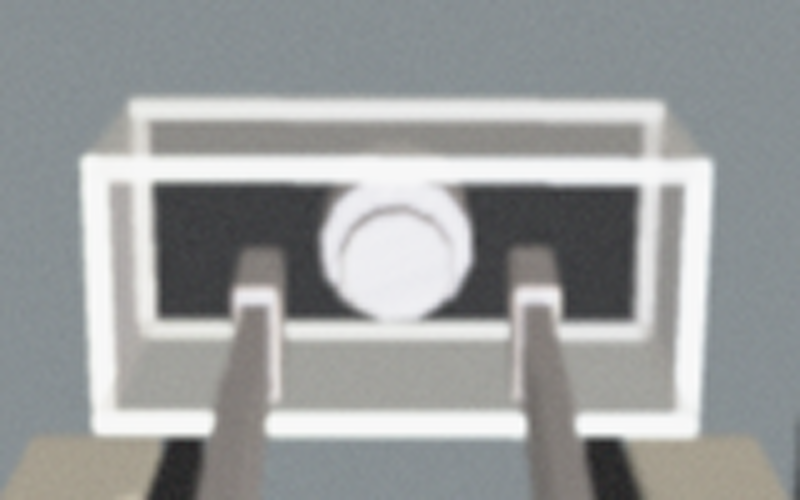

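View pics/s11.png

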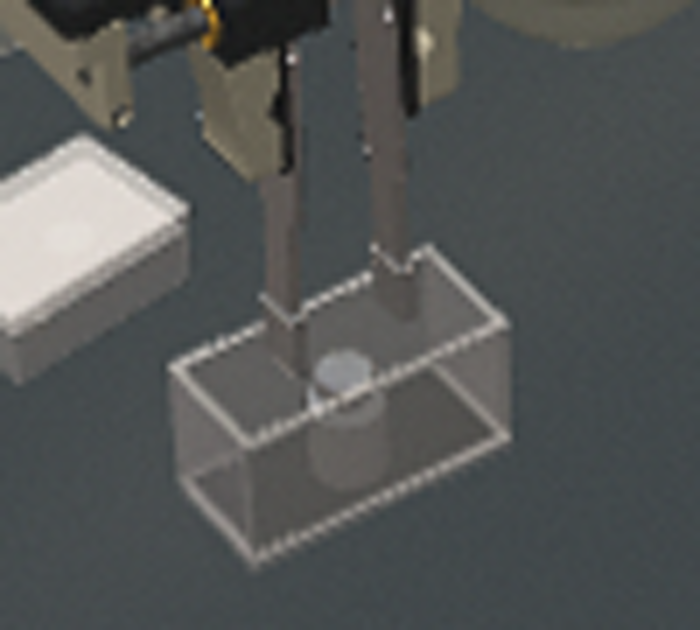

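View pics/c11.png

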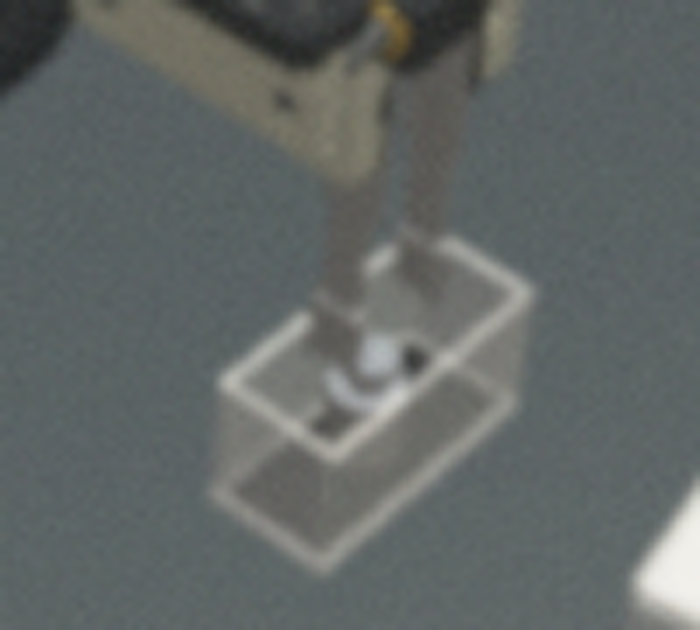

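{"op": "apply_moves", "data": {"deltas": "0 0 0.5 0; 0 0 0.7 0; 0 0 0.7 0; 0 0 0.6 0; 0 0 0.5 0; 0 0 0 0; 0 0 0 0"}}

```text
t: 25.42
eef_pos: [0.4923, 0.0276, 0.1034]
ee_rot: [3.142, 0.0, 3.036]
force: [0.3, 0.0, -1.3]
width: 0.0371
```

```bash
python3 - <<'E'
from h import *
import pickle
go(.4921,.0276,.0868,-.107)
F={n:viewer.grab_frame(n) for n in ("wrist","side")}
save("w12z.png",F["wrist"]["image"],(245,190,160,100),5)
save("s12.png",F["side"]["image"],(210,210,100,90),7)
E
```

```text
t 25.43 pos [0.4923 0.0276 0.1034] jaw ang 3.0357 tilt [ 0.  0. -1.] w 0.0371 F [ 0.29  0.03 -1.29] q [ 0.46  0.18 -0.55  0.   -0.84 -0.56]
shift cm [ 0.02 -0.    1.66] turn 0.001
```

View pics/w12z.png

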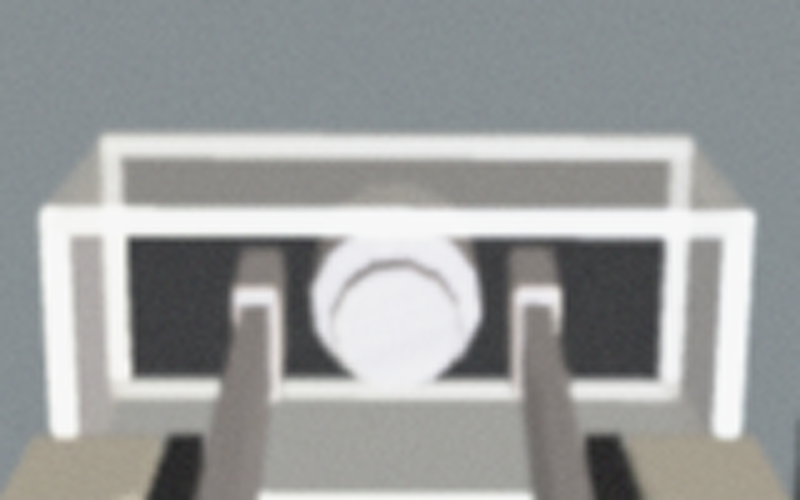

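View pics/s12.png

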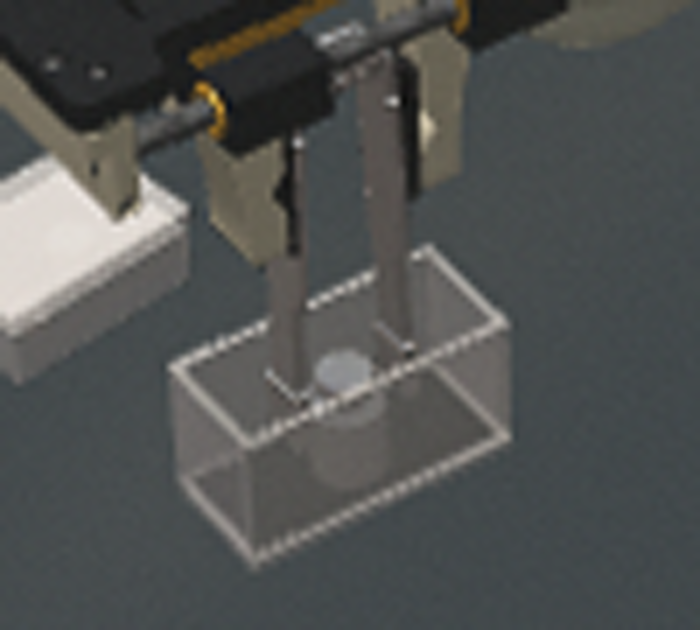

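{"op": "apply_moves", "data": {"deltas": "0 0 0.5 0; 0 0 0.5 0; 0 0 0.4 0; 0 0 0.2 0; 0 0 0 0; 0 0 0 0"}}

```text
t: 26.28
eef_pos: [0.4923, 0.0276, 0.0874]
ee_rot: [3.142, 0.0, 3.036]
force: [-0.2, 0.1, -1.5]
width: 0.0371
```

{"op": "apply_moves", "data": {"deltas": "0 0 0 0; 0 0 0 0; 0 0 0 0; 0 0 0 0; 0 0 0 0; 0 0 0 0; 0 0 0 0; 0 0 0 0", "gripper": 1, "squeeze": 35}}

```text
t: 27.28
eef_pos: [0.4923, 0.0276, 0.0874]
ee_rot: [3.142, 0.0, 3.036]
force: [-1.1, 0.9, 2.8]
width: 0.0336
```

```bash
python3 - <<'E'
from h import *
go(.4921,.0276,.0868,-.107)
F={n:viewer.grab_frame(n) for n in ("wrist","side")}
save("w13z.png",F["wrist"]["image"],(245,190,160,100),5)
save("s13.png",F["side"]["image"],(210,210,100,90),7)
E
```

```text
t 27.27 pos [0.4923 0.0276 0.0874] jaw ang 3.0357 tilt [ 0.  0. -1.] w 0.0336 F [-1.05  0.89  2.78] q [ 0.46  0.2  -0.57  0.   -0.8  -0.56]
shift cm [0.02 0.   0.06] turn 0.001
```

View pics/w13z.png

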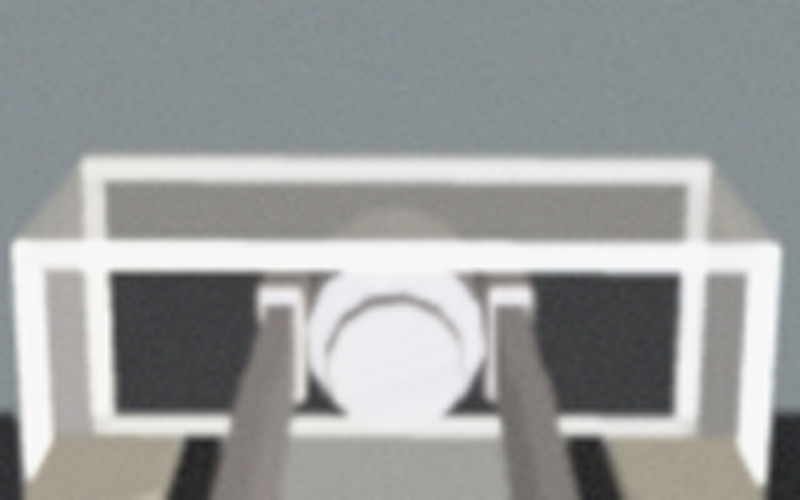

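View pics/s13.png

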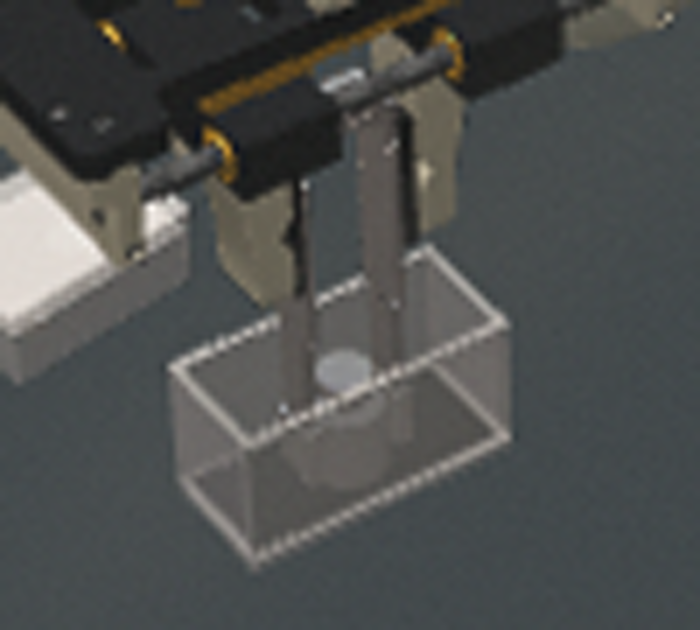

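{"op": "apply_moves", "data": {"deltas": "0 0 -0.2 0; 0 0 -0.3 0; 0 0 -0.5 0; 0 0 -0.5 0; 0 0 -0.5 0; 0 0 0 0; 0 0 0 0"}}

```text
t: 28.25
eef_pos: [0.4921, 0.0275, 0.1072]
ee_rot: [3.141, -0.0, 3.036]
force: [-0.4, 0.2, -2.0]
width: 0.0339
```

```bash
python3 - <<'E'
from h import *
go(.4921,.0276,.0868,-.107)
F={n:viewer.grab_frame(n) for n in ("wrist","side")}
save("s14.png",F["side"]["image"],(210,210,100,90),7)
E
```

```text
t 28.25 pos [0.4921 0.0275 0.1072] jaw ang 3.0355 tilt [-0.  0. -1.] w 0.0339 F [-0.41  0.19 -2.03] q [ 0.46  0.18 -0.54 -0.   -0.85 -0.56]
shift cm [-0.    0.01  2.04] turn 0.001
```

View pics/s14.png

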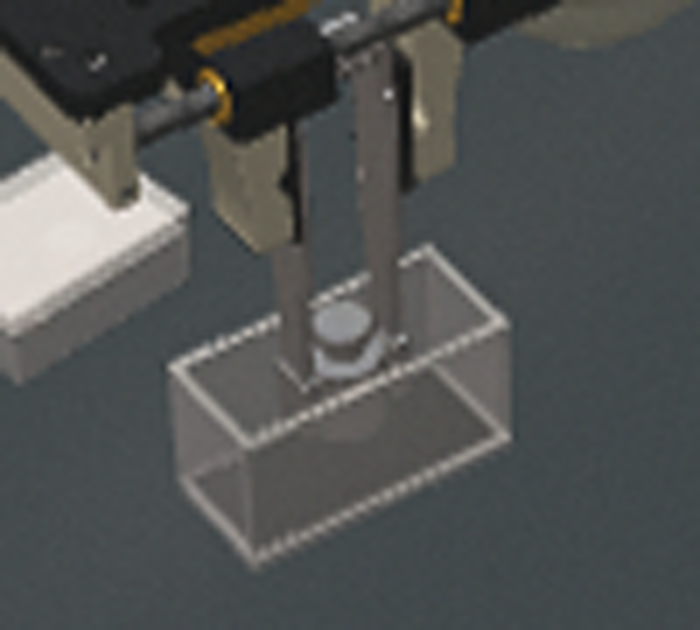

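Weight rises with the tongs. Continue to about 13 cm.

{"op": "apply_moves", "data": {"deltas": "0 0 -0.5 0; 0 0 -0.9 0; 0 0 -1.1 0; 0 0 -1.2 0; 0 0 -1.2 0; 0 0 -1.2 0; 0 0 -1.2 0; 0 0 -1.2 0; 0 0 -1.2 0; 0 0 -0.8 0"}}

```text
t: 29.6
eef_pos: [0.4923, 0.0276, 0.2131]
ee_rot: [3.141, 0.001, 3.036]
force: [-0.4, -0.6, -2.3]
width: 0.0337
```

{"op": "apply_moves", "data": {"deltas": "0 0 -0.8 0; 0 0 -0.8 0; 0 0 -0.4 0; 0 0 0 0; 0 0 0 0; 0 0 0 0; 0 0 0 0; 0 0 0 0"}}

```text
t: 30.6
eef_pos: [0.4921, 0.0275, 0.2322]
ee_rot: [-3.142, -0.0, 3.036]
force: [-0.4, 0.2, -1.9]
width: 0.0339
```

```bash
python3 - <<'E'
from h import *
import pickle
go(.4921,.0276,.0868,-.107)
F={n:viewer.grab_frame(n) for n in ("side","scene")}
pickle.dump(F,open("F5.pkl","wb"))
save("s15.png",F["side"]["image"],(170,150,160,130),5)
save("c15.png",F["scene"]["image"],(320,150,200,160),4)
for n,f in F.items(): print(n,proj(f,[[.492,.0276,z] for z in (.1,.13,.168)]).round(1).tolist())
E
```

```text
t 30.6 pos [0.4921 0.0275 0.2322] jaw ang 3.0356 tilt [-0. -0. -1.] w 0.0339 F [-0.43  0.23 -1.9 ] q [ 0.46  0.05 -0.37 -0.   -1.15 -0.56]
shift cm [0.000e+00 1.000e-02 1.454e+01] turn 0.001
side [[258.1, 241.0], [257.4, 229.3], [256.6, 213.9]]
scene [[385.2, 229.4], [386.6, 217.8], [388.4, 202.4]]
```

View pics/s15.png

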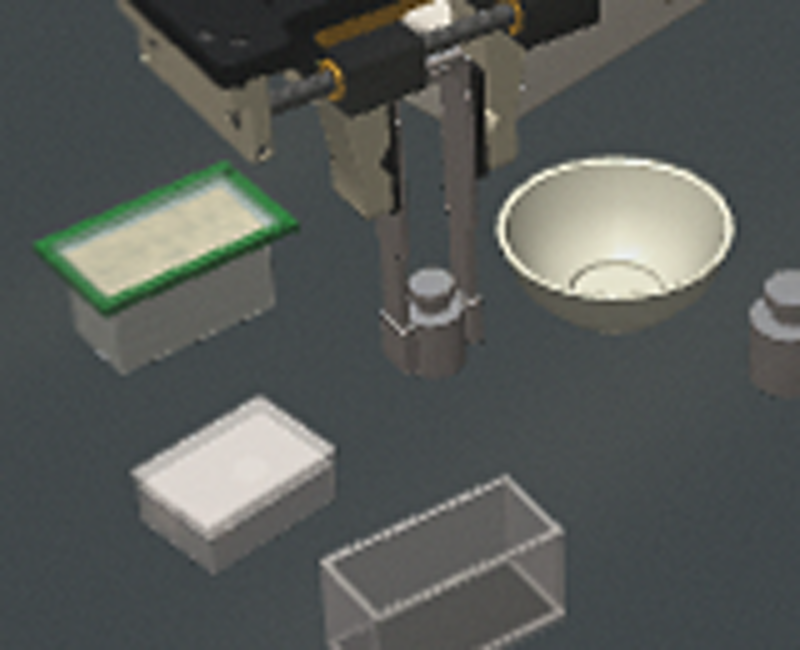

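View pics/c15.png

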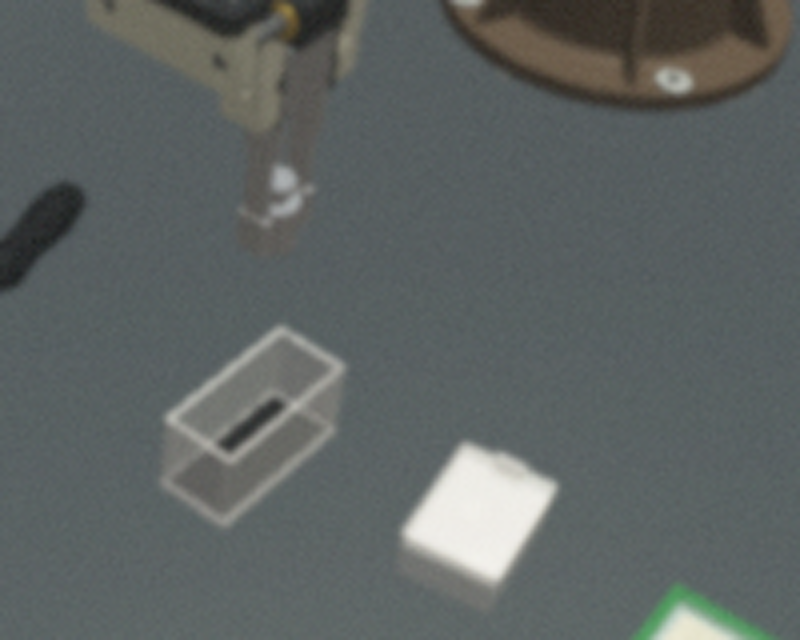

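```bash
python3 - <<'E'
from h import *
s=readout.get_state(); print(s["width"],s["force"],abs(s["qd"]).max())
print(job.job_done())
E
```

```text
0.03402832970901689 [-0.54857008  1.06866029 -1.10284576] 0.0011026962805841868
the job is handed in; nothing more can be done
None
```

The job is done and handed in at about 30.6 s of the 61 s allowed; the hand-in gave no verdict.

**Cover:** I gripped the glass cover by its long edges with 15 N and laid it on the cork rest. Measured afterwards, its centre was within about 1 mm of the rest's centre and its yaw within 0.01 rad. The last side picture still shows it flat on the rest.

**Tongs and weight:** I took the grey tongs from the stand (not either red pair) with the plates squeezed to about 37 mm. I lowered the tips around the weight, closed with 35 N and lifted to a TCP height of 0.232 m. The plates stand at 34.0 mm, which matches the tips closed on 24 mm. The knob in the last side picture puts the weight's underside at roughly 14–15 cm, clear of the box, stand and rest. The arm was still.

**Checks that did not fully agree:**
- While the tongs closed, the vertical force read +2.8 N, so the tips may have pressed lightly on the box floor. That was gone after lifting.
- The vertical force in the last readings was −1 to −2 N. That is noisy and a little under the combined weight of about 2 N for tongs and weight. The pictures clearly show the weight held.
- Camera estimates of the box and tongs positions differed by 1–3 mm between views, within the clearances used.
- No bystander was visibly disturbed. The last pictures were cropped round the box and rest, so I did not check all six at the end.

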